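# Turn a heat sink over against a back-stop and seat it on its posts

## Robot

A 6-joint arm with a two-finger parallel gripper is mounted at the origin on a cart in front of the work surface, level with it; the furniture and walls round the work are solid. World frame = base frame: x ahead of the robot, y to its left, z up, the work surface at z = 0. Lengths are in m, angles in rad, forces in N, time in s.
With the tool pointing down it reaches from about 0.35 to 0.775 m from the base axis. Payload 7.3 kg.
Tool frame: the origin (TCP) lies on the front face of the gripper's body, between the roots of the fingers; the fingertips stand 66 mm ahead of it and the grasp point (between the pads) lies 47 mm ahead of it; z points along the fingers, y is the direction in which the jaws open and shut (so a half turn about z gives the same grasp; the last joint's range is limited). The gripper opens to 92 mm and grips with 3 to 60 N. Pads are 19 mm wide; open, the fingers measure 130 mm over their backs; the gripper's body (75 mm by 190 mm) begins 47 mm behind the grasp point.
Start: joints at [1.005, 0.342, 1.524, -0, 1.275, -0.146], TCP at [0.214, 0.479, 0.292] pointing down, gripper open.
Joint ranges: [-2.53, 2.53], [-0.77, 2.02], [0.04, 2.7], [-1, 4.14], [0.28, 2.66], [-3.11, 3.11]. Speed limits (rad/s): [2.57, 2.57, 3.14, 3.14, 3.14, 3.14].

## Interface

Orientations are given as [roll, pitch, yaw] about the fixed x, y, z axes, in that order (R = Rz(yaw) Ry(pitch) Rx(roll)).
In Python, from cell import observe, read_camera, hand_in, search_frame, tip_of gives the robot as it stands. The module is installed in compiled form; this text tells all that it offers.
- The arm moves only by the tool apply_moves, never from a script. Its argument "motion" is a list of rows, each an object with "offset": the shift along the tool's x, y, z in mm, a list of three; "rotation": the turn, a rotation vector about the tool's x, y, z in rad, a list of three. In form: [{"offset": [x, y, z], "rotation": [rx, ry, rz]}, ...]. A call has 1 to 12 rows; each row shifts and turns the pose as measured when the row begins, along the tool's axes as they then stand; what a row does not reach is not made up. A row lasts 1/12 s, in which the tool goes at most 41.7 mm and 7.16 degrees, less where a joint would pass 70% of its speed; a pose out of reach is approached as far as the arm can. A call with a gripper value outside its range is refused whole. "grip" is the closure, from 0 (fully open) to 1 (shut), set as the call begins (left out, the last holds). The fingers move at their own pace and stop on an object; "grip_force" is the grip in N (left out, the last holds). Time passes only in rows, so rows that do not move let the fingers close. It gives the time, the measured TCP pose, the force and the opening at its end, in the units of the state.
- observe(): the state, without advancing time (a new reading comes with each control period).
- read_camera(name): name is "scene" or "top"; returns a dict with "img" (384x512x3 uint8, red, green, blue), "camera_matrix" (3x3 intrinsics, pixels), "R" (3x3) and "t" (3): a world point X has camera coordinates R X + t. Camera axes: x right, y down, z forward; pixel columns grow to the right and rows downward; lengths in m; the calibration is good to about 2 mm. A picture is of the moment at which its call begins. There is no depth.
- hand_in(): hands the job in, once; it reports no verdict.
Trained networks look in a picture, given as the dict that the camera call returned (one of the last four; its "shot" number tells which), for a name from the list of things; names that differ only in an ending like _2 or _b are one class to them, and where a whole thing is asked for, a point or a joint stands for the part that bears it (a point fixed in the world has none). Each returns a list of dicts, best first, with "score" (0 to 1); they miss things now and then, are a little off and sometimes report something else, mostly with a low value. They report only what shows in the picture. A call takes as long as a camera call. They do not tell look-alikes from the thing itself.
- search_frame(query, picture): "location" ([x, y, z] in m, in world coordinates, good to about 4 mm: the middle of the surface that is visible of it).
- tip_of(query, picture): "location" ([x, y, z] in m, in world coordinates, good to about 4 mm: a listed point, or the origin of a listed thing).
The state is a dict: "time": time; "qpos": joint angles; "qvel": joint speeds; "joint_efforts": joint torques, N m; "tool_pos": TCP position; "tool_rot": TCP orientation; "contact_force": force on the tool from outside, world axes, zero at the start; "torque": the same for the moment, N m; "opening": finger opening in m.
Only numpy, scipy, OpenCV 4.12 (cv2) and the standard library are available. Lean on these libraries where they do the work, as an engineer would, in place of code of your own. Each camera call takes 0.05 s, during which the arm holds its last target.

## Task

The finned heat sink is lying on its fins. Turn it over with the help of the grey leaning back-stop: tip it up on its end against the back-stop and let go so that it stands there by itself, then take hold of it again, finish turning it over, and lower it fins up over the four posts of the power chassis until it sits fully down on all their shoulders. Leave the other things on the bench where they are.

Things in the scene. Friction and masses are not known exactly. Their poses are not given: they have to be found in the camera images.
- heatsink_plate (a point): Centre of the heat sink's slab, 60 mm (x) by 130 mm (y) by 8 mm (z; this point is half-way through). Five fins 16 mm high, 80 mm long along y, stand on the middle of its -z face; the +z face is its smooth back. At the start it lies on its fins, z up, slab 16 to 24 mm above the bench. Four 11 mm holes at x = +-19, y = +-54 mm. A half turn about z gives the same part.
- heatsink: The heat sink (loose, bare aluminium, 0.2 to 0.4 kg), same axes; this origin is 20 mm from the slab's centre towards -z, level with the tips of the fins. It can be gripped anywhere along its bare long edges, across the 60 mm width.
- backstop: Grey steel bracket fixed to the bench: plate 46 mm wide (x), 70 mm high; its front face looks to its -y and leans back (to +y) by 12 degrees; foot and struts reach 76 mm behind. Origin on the bench at the middle of the foot of the front face. The heat sink, on end with its back on this face, leans safely and stands out 7 mm on either side of it, so fingers can pass.
- chassis_seat (a point): Centre of the power chassis (fixed, z up) at post-shoulder level, 45 mm above the bench. Dark base 90 (x) by 150 (y) by 10 mm; four brass posts at x = +-19, y = +-54 mm, 13 mm thick up to the shoulder, then a 6.4 mm pin 16 mm long, tip tapered. Parts between them stay under 31 mm. Heat sink seated: smooth back on the shoulders, slab centre 4 mm above this point; either way round lengthwise.
- screwdriver: Red-handled screwdriver, 200 mm long, a bystander lying at the front edge of the bench; origin under its middle.
- stamp: Small wooden-handled stamp, 68 mm high, a bystander behind the chassis; origin under its middle.
- brown_tape: Roll of brown tape, 105 mm across, 48 mm high, a bystander at the front left corner of the bench; origin under its middle.
Not all that is in view belongs to the job. What is shaped like the backstop but green is not meant.

How it is judged:
By the outcome, as a careful person would: the job done as asked, in the order asked, and still so for the second after the job is handed in, with the robot touching nothing.
It also fails if it takes over 59 s, if anything falls off the work surface, if the arm or the gripper's body presses on something with over 40 N, if the wrist force passes 120 N, or if a joint passes its speed limit or range.

## Working session

There is one attempt and no reset: what is moved stays moved. The work goes in short steps, Python scripts to look and compute and a tool call to move; the robot and the scene stay as the last step left them, time stands still between calls to the robot, and variables do not carry over. Pictures are saved under pics/ and viewed, and the job is handed in when it is done.

Besides the shell and the picture viewer there is one more tool, called after "Call:" in YAML: its name, and indented under it one key for each argument. apply_moves: Moves the arm, as the interface text tells. Its arguments: {"type":"object","properties":{"motion":{"type":"array"},"grip":{"type":"number"},"grip_force":{"type":"number"}},"required":["motion"]}

```bash
mkdir -p pics; ls; cat > h.py <<'E'
import numpy as np, cv2, json
from cell import observe, read_camera, hand_in, search_frame, tip_of
from scipy.spatial.transform import Rotation as Ro
def save(p,n): cv2.imwrite('pics/'+n+'.png',cv2.cvtColor(p['img'],cv2.COLOR_RGB2BGR))
def proj(p,X):
    X=np.atleast_2d(X); c=X@np.array(p['R']).T+np.array(p['t']); u=c@np.array(p['camera_matrix']).T
    return u[:,:2]/u[:,2:]
def ray(p,uv):
    R=np.array(p['R']);t=np.array(p['t']);K=np.array(p['camera_matrix'])
    d=R.T@np.linalg.solve(K,[uv[0],uv[1],1.]); return -R.T@t,d
def onz(p,uv,z):
    o,d=ray(p,uv); return o+d*(z-o[2])/d[2]
E
python3 - <<'E'
from h import *
s=observe(); print(s)
for c in ['scene','top']:
    p=read_camera(c); save(p,c+'0')
    print(c,(-np.array(p['R']).T@p['t']).round(3),np.array(p['R']).round(2).tolist(),p['camera_matrix'][0][0])
    for q in ['heatsink_plate','heatsink','backstop','chassis_seat','screwdriver','stamp','brown_tape']:
        for f in (tip_of,search_frame):
            try: print(c,q,f.__name__,[(np.round(d['location'],3).tolist(),round(d['score'],2)) for d in f(q,p)])
            except Exception as e: print(q,e)
E
```

```text
pics
{'time': 0.0, 'qpos': array([ 1.00502455e+00,  3.42726982e-01,  1.52503351e+00,  1.70412725e-06,
        1.27541371e+00, -1.45996757e-01]), 'qvel': array([-1.08179440e-04,  1.68733570e-03,  4.30550830e-04, -6.27199556e-04,
        1.83142684e-06, -1.01515984e-03]), 'joint_efforts': array([-1.41138949e-03, -4.31255078e+01, -2.44216847e+01,  7.15755299e-02,
        5.60509705e-02, -1.38312971e-04]), 'tool_pos': array([0.21377211, 0.4791589 , 0.29153693]), 'tool_rot': array([-3.14002817e+00, -2.31693689e-04,  2.72181695e+00]), 'contact_force': array([ 0.10939769,  0.38462678, -0.82424938]), 'torque': array([-0.01093824, -0.02817127, -0.03563625]), 'opening': 0.0914005317710524}
scene [ 0.102 -0.613  0.702] [[0.84, -0.54, 0.02], [-0.32, -0.53, -0.79], [0.43, 0.66, -0.62]] 404.87381908371236
scene heatsink_plate call [([0.446, 0.008, 0.023], 0.74), ([0.392, 0.378, 0.004], 0.57)]
scene heatsink_plate call [([0.446, 0.002, 0.028], 0.89)]
scene heatsink call [([0.45, 0.008, 0.003], 0.93)]
scene heatsink call [([0.446, 0.008, 0.029], 0.78)]
scene backstop call [([0.587, -0.087, -0.002], 
[... 1115 characters left out ...]
ackstop call [([0.504, 0.256, 0.004], 0.98), ([0.564, -0.267, -0.002], 0.78), ([0.584, -0.084, -0.0], 0.75)]
top backstop call [([0.577, -0.229, 0.009], 0.92), ([0.598, -0.048, 0.007], 0.79), ([0.515, 0.295, 0.013], 0.78)]
top chassis_seat call [([0.449, -0.243, 0.04], 0.6)]
top chassis_seat call [([0.451, -0.242, 0.005], 0.83), ([0.676, -0.249, 0.019], 0.38)]
top screwdriver call [([0.448, 0.008, -0.0], 0.74), ([0.37, -0.111, 0.001], 0.64)]
top screwdriver call [([0.373, -0.069, 0.022], 0.84)]
top stamp call [([0.681, -0.253, -0.004], 0.66)]
top stamp call [([0.679, -0.251, 0.02], 0.71)]
top brown_tape call [([0.391, 0.373, -0.004], 0.66)]
top brown_tape call [([0.395, 0.373, 0.043], 0.85)]
```

View pics/scene0.png

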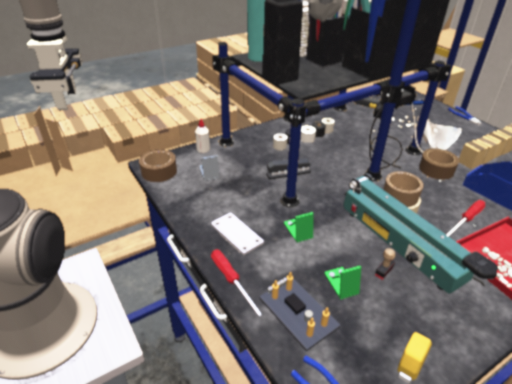

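View pics/top0.png

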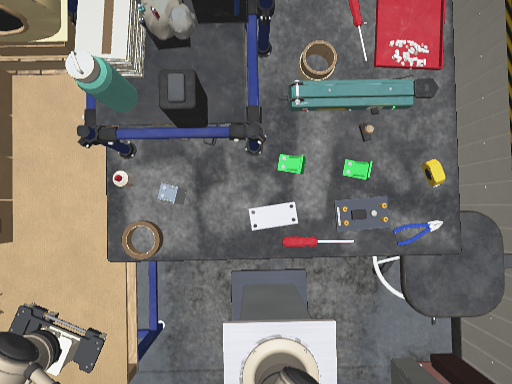

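```bash
python3 - <<'E'
from h import *
a=cv2.imread('pics/top0.png'); b=cv2.imread('pics/scene0.png')
c1=cv2.resize(a[165:265,105:235],None,fx=6,fy=6,interpolation=cv2.INTER_CUBIC); cv2.imwrite('pics/c1.png',c1)
c2=cv2.resize(b[130:260,130:330],None,fx=4,fy=4,interpolation=cv2.INTER_CUBIC); cv2.imwrite('pics/c2.png',c2)
c3=cv2.resize(a[180:260,240:400],None,fx=5,fy=5,interpolation=cv2.INTER_CUBIC); cv2.imwrite('pics/c3.png',c3)
E
```

```text
(no output)
```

View pics/c1.png

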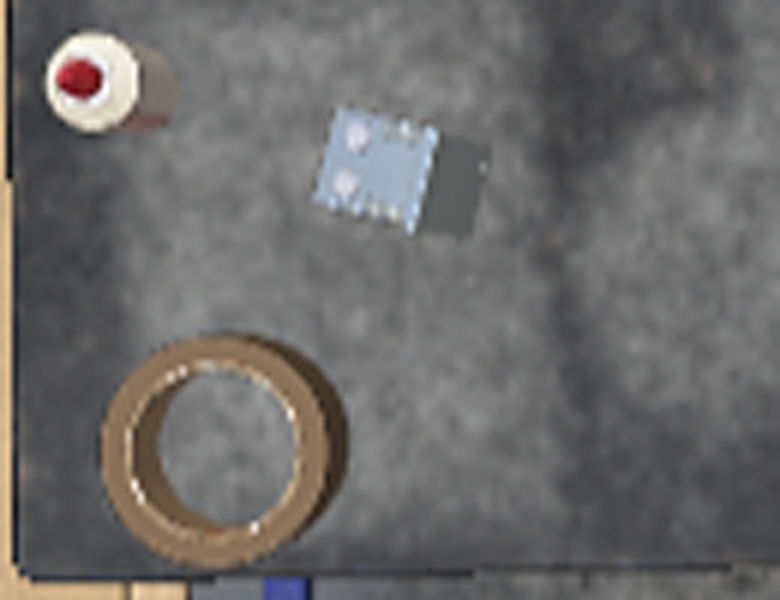

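View pics/c2.png

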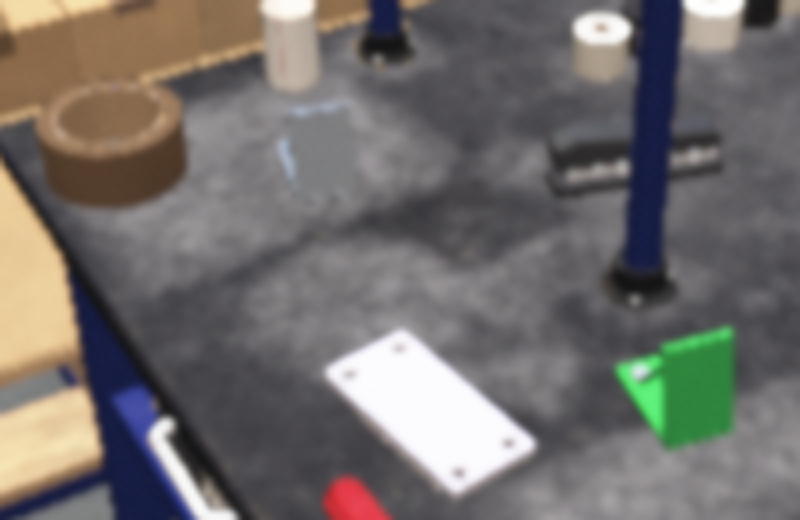

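View pics/c3.png

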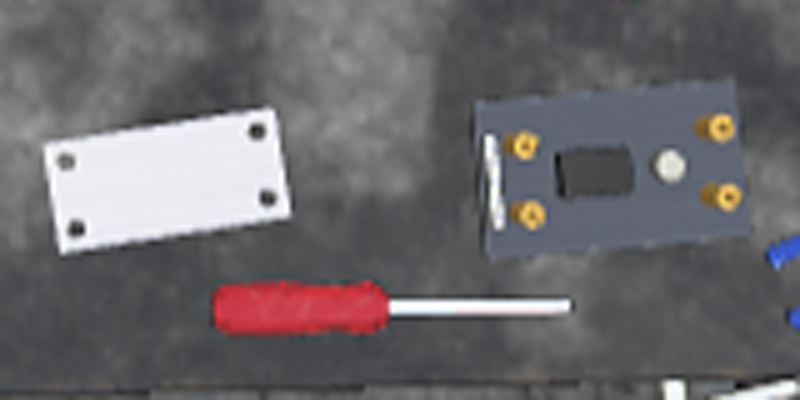

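```bash
python3 - <<'E'
from h import *
import pickle
cal={}
for c in ['scene','top']:
    p=read_camera(c); cal[c]=p
pickle.dump(cal,open('cal.pkl','wb'))
top=cal['top'];sc=cal['scene']
# heat sink white mask
for n,p,box in (('top',top,(240,190,310,235)),('scene',sc,(205,205,270,258))):
    x0,y0,x1,y1=box
    g=cv2.cvtColor(p['img'],cv2.COLOR_RGB2GRAY)[y0:y1,x0:x1]
    m=(g>165).astype(np.uint8); k=cv2.connectedComponentsWithStats(m); i=1+np.argmax(k[2][1:,4]); mm=(k[1]==i).astype(np.uint8)
    ct=cv2.findContours(mm,0,1)[0][0]; r=cv2.minAreaRect(ct); print(n,r,cv2.boxPoints(r)+[x0,y0])
    c=np.array(r[0])+[x0,y0]; print(onz(p,c,0.024))
    for b in cv2.boxPoints(r)+[x0,y0]: print(onz(p,b,.024).round(4))
E
```

```text
top ((32.92460632324219, 25.602333068847656), (22.201154708862305, 47.12876892089844), 81.38435363769531) [[247.96320724 208.15709114]
 [294.56015396 201.09694862]
 [297.8860054  223.0475769 ]
 [251.28905869 230.10771942]]
[0.44897736 0.01154524 0.024     ]
[0.4713 0.0803 0.024 ]
[ 0.4878 -0.0496  0.024 ]
[ 0.4267 -0.0572  0.024 ]
[0.4102 0.0725 0.024 ]
scene ((31.75079917907715, 26.769969940185547), (51.09709930419922, 23.85284996032715), 42.709388732910156) [[209.88817978 223.2044735 ]
 [226.0670929  205.67731857]
 [263.61341858 240.33546448]
 [247.43450546 257.86262131]]
[0.44732689 0.00778066 0.024     ]
[0.4061 0.0686 0.024 ]
[0.4724 0.1068 0.024 ]
[ 0.4868 -0.0504  0.024 ]
[ 0.4256 -0.0779  0.024 ]
```

```bash
cat >> h.py <<'E'
def cur():
    s=observe(); return s, np.array(s['tool_pos']), Ro.from_euler('xyz',s['tool_rot'])
def toolR(zdir,ydir):
    z=np.array(zdir,float);z/=np.linalg.norm(z);y=np.array(ydir,float);y-=z*(y@z);y/=np.linalg.norm(y)
    return Ro.from_matrix(np.c_[np.cross(y,z),y,z])
def plan(P1,R1,n,P0=None,R0=None,log=True,g=47.,piv=None):
    """straight move of grasp point by default? no: of the point piv (m ahead of TCP along z)"""
    if P0 is None: s,P0,R0=cur()
    piv=0. if piv is None else piv
    A=P0+R0.apply([0,0,piv]);B=P1+R1.apply([0,0,piv]); rv=(R0.inv()*R1).as_rotvec()
    rows=[];P,R=P0,R0
    for i in range(1,n+1):
        f=i/n; Rn=R0*Ro.from_rotvec(rv*f); Pn=A+(B-A)*f-Rn.apply([0,0,piv])
        o=R.inv().apply(Pn-P)*1000; r=(R.inv()*Rn).as_rotvec()
        o=o.round(1);r=r.round(4)
        rows.append({"offset":o.tolist(),"rotation":r.tolist()})
        P=P+R.apply(o/1000);R=R*Ro.from_rotvec(r)
    if log: print('maxmm %.1f maxdeg %.2f'%(max(np.linalg.norm(r['offset']) for r in rows),max(np.degrees(np.linalg.norm(r['rotation'])) for r in rows)))
    print(json.dumps(rows)); return P,R
E
cat > st.py <<'E'
from h import *
s=observe()
open('log.jsonl','a').write(json.dumps({k:np.array(s[k]).tolist() for k in ('time','qpos','tool_pos','tool_rot')})+'\n')
P=np.array(s['tool_pos']);R=Ro.from_euler('xyz',s['tool_rot'])
print('t',round(s['time'],2),'q',np.round(s['qpos'],3),'P',P.round(4),'G',(P+R.apply([0,0,.047])).round(4),'op',round(s['opening'],4),'F',np.round(s['contact_force'],1))
print('x',R.as_matrix()[:,0].round(3),'y',R.as_matrix()[:,1].round(3),'z',R.as_matrix()[:,2].round(3))
E
python3 st.py; python3 - <<'E'
from h import *
R1=toolR([0,0,-1],[.992,.125,0]); P1=np.array([.454,-.06,.25])
s,P0,R0=cur()
plan(P1,R1,16)
E
```

```text
t 1.6 q [ 1.005  0.342  1.524  0.     1.275 -0.146] P [0.214  0.4794 0.2922] G [0.214  0.4794 0.2452] op 0.0918 F [-0.3  0.   0.6]
x [-0.913  0.408 -0.   ] y [0.408 0.913 0.   ] z [ 0.  0. -1.]
maxmm 37.1 maxdeg 3.67
[{"offset": [-27.4, -24.7, 2.6], "rotation": [0.0, -0.0, 0.0641]}, {"offset": [-29.0, -22.8, 2.7], "rotation": [0.0, -0.0, 0.0641]}, {"offset": [-30.4, -21.0, 2.6], "rotation": [0.0, -0.0, 0.0641]}, {"offset": [-31.6, -19.0, 2.7], "rotation": [0.0, -0.0, 0.0641]}, {"offset": [-32.8, -16.9, 2.6], "rotation": [0.0, -0.0, 0.0641]}, {"offset": [-33.8, -14.7, 2.6], "rotation": [0.0, -0.0, 0.0641]}, {"offset": [-34.7, -12.6, 2.7], "rotation": [0.0, -0.0, 0.0641]}, {"offset": [-35.5, -10.3, 2.6], "rotation": [0.0, -0.0, 0.0641]}, {"offset": [-36.0, -8.1, 2.6], "rotation": [0.0, -0.0, 0.0641]}, {"offset": [-36.4, -5.7, 2.7], "rotation": [0.0, -0.0, 0.0641]}, {"offset": [-36.8, -3.4, 2.6], "rotation": [0.0001, -0.0, 0.0641]}, {"offset": [-36.9, -1.0, 2.7], "rotation": [-0.0, -0.0, 0.0641]}, {"offset": [-36.8, 1.4, 2.6], "rotation": [-0.0, -0.0, 0.0641]}, {"offset": [-36.8, 3.7, 2.6], "rotation": [-0.0, -0.0, 0.0641]}, {"offset": [-36.4, 6.1, 2.7], "rotation": [-0.0, -0.0, 0.0641]}, {"offset": [-35.9, 8.4, 2.6], "rotation": [-0.0, -0.0, 0.0641]}]
```

Call:
apply_moves:
  motion:
    - {"offset": [-27.4,-24.7,2.6],"rotation": [0,0,0.064]}
    - {"offset": [-29,-22.8,2.7],"rotation": [0,0,0.064]}
    - {"offset": [-30.4,-21,2.6],"rotation": [0,0,0.064]}
    - {"offset": [-31.6,-19,2.7],"rotation": [0,0,0.064]}
    - {"offset": [-32.8,-17,2.6],"rotation": [0,0,0.064]}
    - {"offset": [-33.8,-15,2.6],"rotation": [0,0,0.064]}
    - {"offset": [-34.7,-12.6,2.7],"rotation": [0,0,0.064]}
    - {"offset": [-35.5,-10.3,2.6],"rotation": [0,0,0.064]}
  grip: 0

```text
time: 2.27
tool_pos: [0.3338, 0.2044, 0.2699]
tool_rot: [3.136, -0.002, 2.2]
contact_force: [0.5, 0.7, 0.6]
opening: 0.0922
```

```bash
python3 st.py; python3 - <<'E'
from h import *
R1=toolR([0,0,-1],[.992,.125,0]); P1=np.array([.454,-.06,.25])
plan(P1,R1,9)
E
```

```text
t 2.27 q [ 0.351  0.116  1.894  0.004  1.127 -0.281] P [0.3338 0.2044 0.2699] G [0.3339 0.2046 0.2229] op 0.0922 F [0.5 0.7 0.6]
x [-0.589  0.808  0.002] y [0.808 0.589 0.006] z [ 0.004  0.005 -1.   ]
maxmm 32.4 maxdeg 3.21
[{"offset": [-31.6, -6.5, 2.1], "rotation": [0.0006, -0.0004, 0.056]}, {"offset": [-31.9, -4.7, 2.1], "rotation": [0.0006, -0.0004, 0.056]}, {"offset": [-32.2, -3.0, 2.1], "rotation": [0.0006, -0.0004, 0.0561]}, {"offset": [-32.2, -1.1, 2.2], "rotation": [0.0006, -0.0004, 0.056]}, {"offset": [-32.3, 0.7, 2.2], "rotation": [0.0006, -0.0004, 0.056]}, {"offset": [-32.2, 2.5, 2.1], "rotation": [0.0005, -0.0004, 0.056]}, {"offset": [-32.0, 4.3, 2.2], "rotation": [0.0006, -0.0005, 0.056]}, {"offset": [-31.7, 6.0, 2.2], "rotation": [0.0006, -0.0004, 0.0561]}, {"offset": [-31.3, 7.9, 2.2], "rotation": [0.0006, -0.0004, 0.056]}]
```

```bash
python3 - <<'E'
from h import *
a=np.radians(30)
z=np.array([-.125*np.sin(a),.992*np.sin(a),-np.cos(a)])
R1=toolR(z,[.992,.125,0]); P1=np.array([.455,-.05,.14])-.047*z
plan(P1,R1,10)
E
```

```text
maxmm 31.8 maxdeg 4.13
[{"offset": [-29.8, -6.4, 8.8], "rotation": [-0.0127, 0.0509, 0.0494]}, {"offset": [-30.4, -4.9, 7.2], "rotation": [-0.0126, 0.0508, 0.0494]}, {"offset": [-31.0, -3.6, 5.6], "rotation": [-0.0127, 0.0509, 0.0493]}, {"offset": [-31.4, -2.1, 4.0], "rotation": [-0.0127, 0.0508, 0.0494]}, {"offset": [-31.6, -0.5, 2.3], "rotation": [-0.0127, 0.0509, 0.0494]}, {"offset": [-31.7, 1.0, 0.8], "rotation": [-0.0126, 0.0509, 0.0494]}, {"offset": [-31.6, 2.6, -0.9], "rotation": [-0.0127, 0.0508, 0.0494]}, {"offset": [-31.3, 4.1, -2.4], "rotation": [-0.0127, 0.0509, 0.0494]}, {"offset": [-31.0, 5.7, -3.9], "rotation": [-0.0127, 0.0509, 0.0493]}, {"offset": [-30.3, 7.3, -5.4], "rotation": [-0.0126, 0.0508, 0.0494]}]
```

Call:
apply_moves:
  motion:
    - {"offset": [-29.8,-6.4,8.8],"rotation": [-0.013,0.051,0.049]}
    - {"offset": [-30.4,-4.9,7.2],"rotation": [-0.013,0.051,0.049]}
    - {"offset": [-31,-3.6,5.6],"rotation": [-0.013,0.051,0.049]}
    - {"offset": [-31.4,-2.1,4],"rotation": [-0.013,0.051,0.049]}
    - {"offset": [-31.6,-0.5,2.3],"rotation": [-0.013,0.051,0.049]}
    - {"offset": [-31.7,1,0.8],"rotation": [-0.013,0.051,0.049]}
    - {"offset": [-31.6,2.6,-0.9],"rotation": [-0.013,0.051,0.049]}
    - {"offset": [-31.3,4.1,-2.4],"rotation": [-0.013,0.051,0.049]}
    - {"offset": [-31,5.7,-3.9],"rotation": [-0.013,0.051,0.049]}
    - {"offset": [-30.3,7.3,-5.4],"rotation": [-0.013,0.051,0.049]}

```text
time: 3.1
tool_pos: [0.4622, -0.09, 0.1801]
tool_rot: [3.118, -0.546, 1.683]
contact_force: [0.0, 0.7, 0.4]
opening: 0.092
```

```bash
python3 st.py; cat > kin.py <<'E'
from h import *
from scipy.optimize import least_squares
def Rx(a): return Ro.from_euler('x',a)
def Ry(a): return Ro.from_euler('y',a)
def Rz(a): return Ro.from_euler('z',a)
def fk(q,k):
    h,x0,d1,L1,e,L2,d2,wx,wy,wz=k
    A=Rz(q[0]); B=A*Ry(q[1]); C=B*Ry(q[2]); D=C*Rz(q[3]); E=D*Ry(q[4]); F=E*Rz(-q[5]) 
    p=A.apply([x0,d1,h])+B.apply([0,0,L1])+C.apply([e,d2,L2])+E.apply([wx,wy,wz])
    return p,F
E
python3 - <<'E'
from kin import *
L=[json.loads(l) for l in open('log.jsonl')]
for l in L:
    R=Ro.from_euler('xyz',l['tool_rot']); q=l['qpos']
    for s4 in (1,-1):
        for s6 in (1,-1):
            F=Rz(q[0])*Ry(q[1]+q[2])*Rz(s4*q[3])*Ry(q[4])*Rz(s6*q[5])
            print(s4,s6,(F.inv()*R).as_rotvec().round(3),end=' ')
    print()
E
```

```text
t 3.1 q [-0.586  0.503  1.731  0.444  1.29  -0.9  ] P [ 0.4622 -0.09    0.1801] G [ 0.4606 -0.0656  0.14  ] op 0.092 F [0.  0.7 0.4]
x [-0.096  0.849  0.519] y [0.995 0.1   0.02 ] z [-0.035  0.518 -0.855]
1 1 [-0.     0.     1.571] 1 -1 [-0.     0.     1.279] -1 1 [-0.     0.     1.571] -1 -1 [-0.     0.     1.279] 
1 1 [-0.    -0.     1.571] 1 -1 [-0.    -0.     1.009] -1 1 [-0.007  0.004  1.574] -1 -1 [-0.006  0.006  1.013] 
1 1 [ 0.    -0.     1.571] 1 -1 [ 0.    -0.    -0.229] -1 1 [-0.968 -0.112  1.708] -1 -1 [-0.601  0.601  0.031]
```

```bash
cat >> kin.py <<'E'
def fk(q,k):
    h,x0,d1,L1,e,L2,wx,wy,wz=k
    A=Rz(q[0]); B=A*Ry(q[1]); C=B*Ry(q[2]); D=C*Rz(q[3]); E=D*Ry(q[4]); F=E*Rz(q[5]+np.pi/2)
    p=A.apply([x0,d1,h])+B.apply([0,0,L1])+C.apply([e,0,L2])+E.apply([wx,wy,wz])
    return p,F
E
python3 - <<'E'
from kin import *
L=[json.loads(l) for l in open('log.jsonl')]
def fit(free,k0):
    k0=np.array(k0,float)
    def f(v):
        k=k0.copy();k[free]=v
        return np.concatenate([(fk(l['qpos'],k)[0]-l['tool_pos'])*1000 for l in L]+[ (v-k0[free])*0.01])
    r=least_squares(f,k0[free]); k=k0.copy();k[free]=r.x; print(free,k.round(4),abs(r.fun[:len(L)*3]).max())
k0=[.3,0,.076,.4,0,.4,0,0,.25]
fit([0,2,3,5,8],k0)
fit([0,2,3,4,5,8],k0)
fit([0,2,3,4,5,6,8],k0)
fit([0,1,2,3,5,8],k0)
fit([0,2,3,5,7,8],k0)
fit([0,2,3,5,6,8],k0)
fit([0,1,2,3,4,5,6,7,8],k0)
E
```

```text
[0, 2, 3, 5, 8] [0.2032 0.     0.0749 0.4875 0.     0.3645 0.     0.     0.2637] 6.898991683603473
[0, 2, 3, 4, 5, 8] [0.2229 0.     0.0764 0.5062 0.0465 0.3796 0.     0.     0.2526] 5.1859017080602143e-08
[0, 2, 3, 4, 5, 6, 8] [0.2229 0.     0.0764 0.5062 0.0465 0.3796 0.     0.     0.2526] 4.649441942561339e-08
[0, 1, 2, 3, 5, 8] [ 0.2043 -0.0136  0.0747  0.4936  0.      0.3775  0.      0.      0.2648] 6.226677231530808
[0, 2, 3, 5, 7, 8] [ 0.1981  0.      0.0838  0.4924  0.      0.3633  0.     -0.0091  0.2626] 6.5673121232717735
[0, 2, 3, 5, 6, 8] [0.2037 0.     0.0749 0.4872 0.     0.3694 0.0045 0.     0.2623] 6.826095970120905
[0, 1, 2, 3, 4, 5, 6, 7, 8] [ 2.230e-01 -3.000e-04  7.610e-02  5.062e-01  4.650e-02  3.796e-01
 -3.000e-04  3.000e-04  2.527e-01] 2.1486284973448733e-05
```

```bash
cat > ov.py <<'E'
from h import *
import pickle
cal=pickle.load(open('cal.pkl','rb'))
def bs(x,y,yaw):
    c,s=np.cos(np.radians(yaw)),np.sin(np.radians(yaw)); T=lambda P:np.c_[x+P[:,0]*c-P[:,1]*s,y+P[:,0]*s+P[:,1]*c,P[:,2]]
    t=.07*np.tan(np.radians(12))
    return T(np.array([[-.023,0,0],[.023,0,0],[.023,t,.07],[-.023,t,.07]])),T(np.array([[-.023,0,0],[.023,0,0],[.023,.076,0],[-.023,.076,0]]))
def ch(x,y,yaw):
    c,s=np.cos(np.radians(yaw)),np.sin(np.radians(yaw)); T=lambda P:np.c_[x+P[:,0]*c-P[:,1]*s,y+P[:,0]*s+P[:,1]*c,P[:,2]]
    out=[]
    out.append(T(np.array([[a*.045,b*.075,.01] for a,b in((-1,-1),(1,-1),(1,1),(-1,1))])))
    for a in(-1,1):
        for b in(-1,1): out.append(T(np.array([[a*.019,b*.054,z] for z in(.01,.045,.061)])))
    return out
def hs(x,y,yaw,z=.024):
    c,s=np.cos(np.radians(yaw)),np.sin(np.radians(yaw)); T=lambda P:np.c_[x+P[:,0]*c-P[:,1]*s,y+P[:,0]*s+P[:,1]*c,P[:,2]]
    out=[T(np.array([[a*.03,b*.065,z] for a,b in((-1,-1),(1,-1),(1,1),(-1,1))]))]
    for a in(-1,1):
        for b in(-1,1): out.append(T(np.array([[a*.019+.0055*np.cos(t),b*.054+.0055*np.sin(t),z] for t in np.linspace(0,6.28,12)])))
    return out
def over(p,polys,box,f,name,col=(0,0,255)):
    x0,y0,x1,y1=box; im=cv2.cvtColor(p['img'],cv2.COLOR_RGB2BGR)[y0:y1,x0:x1]; im=cv2.resize(im,None,fx=f,fy=f,interpolation=cv2.INTER_CUBIC)
    for P in polys:
        u=((proj(p,P)+.5-[x0,y0])*f).round().astype(int)   # pixel-centre convention
        cv2.polylines(im,[u.reshape(-1,1,2)],len(P)>3,col,1)
    cv2.imwrite('pics/'+name+'.png',im); return im
E
python3 - <<'E'
from ov import *
a=over(cal['top'],bs(.506,.256,-12.4),(145,170,195,215),8,'x1')
b=over(cal['scene'],bs(.506,.256,-12.4),(185,145,235,190),8,'x2')
cv2.imwrite('pics/bs1.png',np.hstack([a,b]))
a=over(cal['top'],ch(.449,-.243,7),(330,185,395,235),6,'x1')
b=over(cal['scene'],ch(.449,-.243,7),(258,265,343,350),5,'x2')
h=max(a.shape[0],b.shape[0]); P=lambda i:cv2.copyMakeBorder(i,0,h-i.shape[0],0,0,0)
cv2.imwrite('pics/ch1.png',np.hstack([P(a),P(b)]))
a=over(cal['top'],hs(.449,.009,7.2),(240,190,310,235),6,'x1')
b=over(cal['scene'],hs(.449,.009,7.2),(205,205,270,258),6,'x2')
h=max(a.shape[0],b.shape[0])
cv2.imwrite('pics/hs1.png',np.hstack([P(a),P(b)]))
E
```

```text
(no output)
```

View pics/bs1.png

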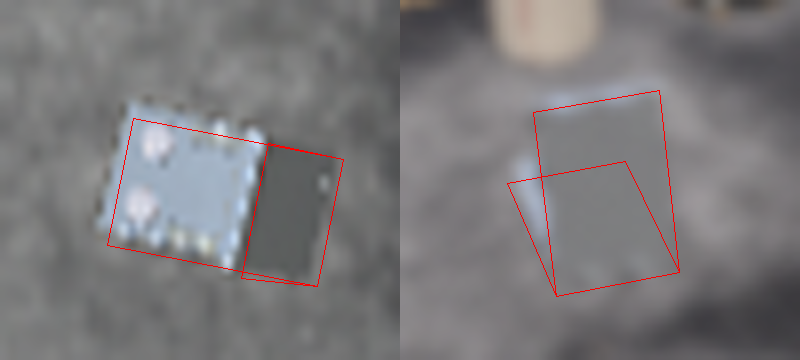

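View pics/ch1.png

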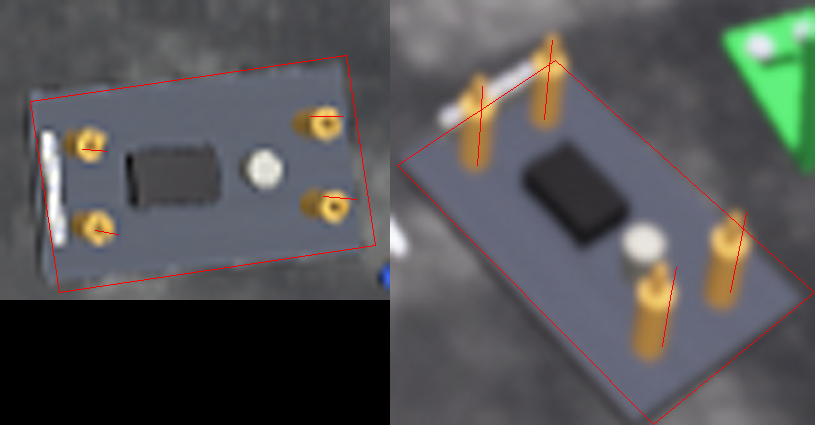

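View pics/hs1.png

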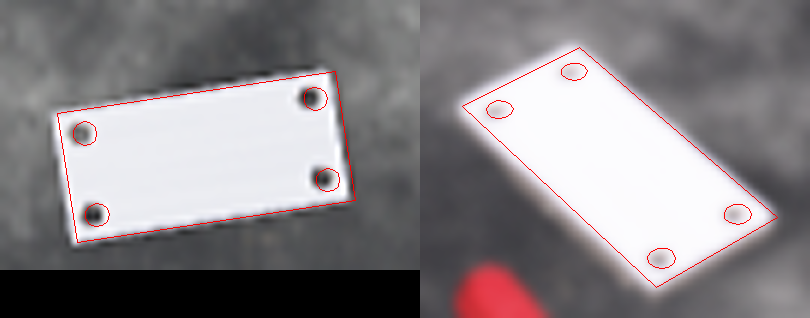

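```bash
python3 - <<'E'
from ov import *
def crop(p,box,f):
    x0,y0,x1,y1=box; im=cv2.cvtColor(p['img'],cv2.COLOR_RGB2BGR)[y0:y1,x0:x1]; return cv2.resize(im,None,fx=f,fy=f,interpolation=cv2.INTER_NEAREST)
t=cal['top']
a=np.vstack([np.hstack([crop(t,(338,202,358,217),19),crop(t,(376,198,396,213),19)]),np.hstack([crop(t,(338,216,358,231),19),crop(t,(376,212,396,227),19)])])
cv2.imwrite('pics/posts.png',a)
cv2.imwrite('pics/chs.png',crop(cal['scene'],(265,268,335,340),8))
E
```

```text
(no output)
```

View pics/posts.png

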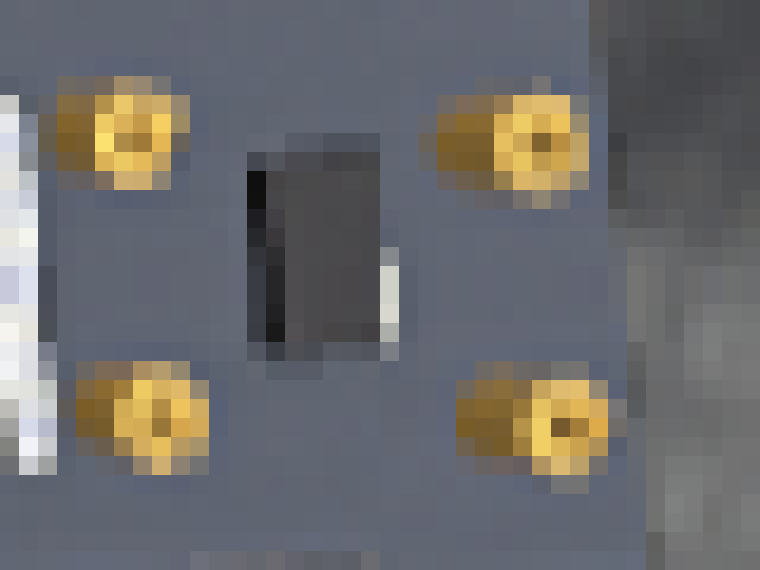

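View pics/chs.png

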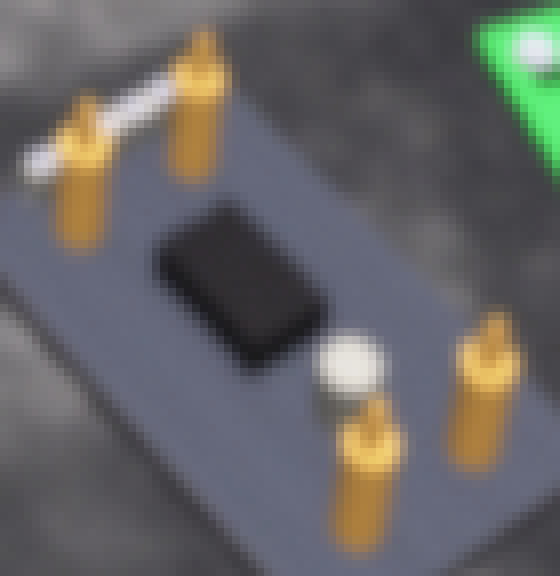

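```bash
python3 - <<'E'
from ov import *
from scipy.optimize import least_squares
top=np.array([[345.4,209],[384.5,205.55],[346.5,223],[385.8,219.5]])
scn=np.array([[201,77],[489,361],[85,142],[371,444]])/8+[265,268]
loc=np.array([[.019,.054],[.019,-.054],[-.019,.054],[-.019,-.054]])
def pts(v,z=.045): 
    c,s=np.cos(v[2]),np.sin(v[2]); return np.c_[v[0]+loc[:,0]*c-loc[:,1]*s,v[1]+loc[:,0]*s+loc[:,1]*c,np.full(4,v[3] if len(v)>3 else z)]
for off in (0,.5):
  for nm,use in (('top',[1,0]),('sc',[0,1]),('both',[1,1])):
    def f(v): return np.concatenate([use[0]*(proj(cal['top'],pts(v))+off-top).ravel(),use[1]*(proj(cal['scene'],pts(v))+off-scn).ravel()])
    r=least_squares(f,[.449,-.243,.1]); print(off,nm,r.x[:2].round(4),np.degrees(r.x[2]).round(2),np.abs(r.fun).max().round(2))
  r=least_squares(f,[.449,-.243,.1,.045]); print('z free',r.x.round(4))
  # heat sink holes top view (z=.024) crop/6+(240,190)
E
python3 - <<'E'
from ov import *
for off in (0,.5):
  for c,pt in (('top',[[262,140],[236,270]]),):
    W=[onz(cal[c],np.array(u)/8+[145,170]-off,.07) for u in pt]; d=W[0]-W[1]
    m=(W[0]+W[1])/2; yaw=np.arctan2(d[1],d[0]); print(off,np.linalg.norm(d),np.degrees(yaw),m.round(4),'foot',(m-.0149*np.array([-np.sin(yaw),np.cos(yaw),0])).round(4))
  W=[onz(cal['scene'],np.array(u)/8+[185-50,145]-off,0.) for u in [[556,294],[680,272]]]; d=W[1]-W[0]; print('sc foot',(W[0]+W[1])/2,np.degrees(np.arctan2(d[1],d[0])))
  W=[onz(cal['scene'],np.array(u)/8+[185-50,145]-off,0.07) for u in [[533,112],[660,90]]]; d=W[1]-W[0]; print('sc top',(W[0]+W[1])/2,np.degrees(np.arctan2(d[1],d[0])))
E
```

```text
0 top [ 0.4471 -0.2405] 3.62 0.17
0 sc [ 0.4476 -0.2423] 3.88 0.3
0 both [ 0.4475 -0.2417] 3.78 0.52
z free [ 0.4478 -0.2414  0.0665  0.0436]
0.5 top [ 0.4485 -0.2392] 3.62 0.17
0.5 sc [ 0.4474 -0.2409] 3.92 0.24
0.5 both [ 0.448  -0.2402] 3.78 0.58
z free [ 0.4485 -0.2397  0.0667  0.043 ]
0 0.04427323446693894 -12.367722327820914 [0.5096 0.271  0.07  ] foot [0.5064 0.2565 0.07  ]
sc foot [0.50647959 0.25338537 0.        ] -14.08912567467298
sc top [0.50939283 0.26737433 0.07      ] -12.996283116524753
0.5 0.04427582079224742 -12.365393744796146 [0.511  0.2723 0.07  ] foot [0.5078 0.2578 0.07  ]
sc foot [0.50636103 0.25631813 0.        ] -14.053543289590118
sc top [0.50935197 0.27039876 0.07      ] -12.956020767845676
```

```bash
cat >> kin.py <<'E'
K=[.2229,0,.0764,.5062,.0465,.3796,0,0,.2526]
LO=np.array([-2.53,-.77,.04,-1,.28,-3.11]);HI=np.array([2.53,2.02,2.7,4.14,2.66,3.11])
rng=np.random.default_rng(0)
def ik(P,R,q0=None,tries=30,ret_all=False):
    best=None;sols=[]
    seeds=([np.array(q0)] if q0 is not None else [])+[rng.uniform(LO,HI) for _ in range(tries)]
    for i,s in enumerate(seeds):
        def f(q):
            p,F=fk(q,K); return np.r_[(p-P)*10,(F.inv()*R).as_rotvec()*3]
        r=least_squares(f,np.clip(s,LO+1e-3,HI-1e-3),bounds=(LO,HI),max_nfev=60)
        if r.cost<1e-8:
            if not any(np.abs(r.x-t).max()<.02 for t in sols): sols.append(r.x)
            if not ret_all: return r.x
    return sols if ret_all else None
BX,BY,BYAW=.507,.2565,np.radians(-12.6)
def bw(v): return np.array([BX,BY,0])+Rz(BYAW).apply(v)
def stand(yl,d=.002,th=12,zl=0.):
    """world pos of local point at y=yl, slab-mid + zl, standing"""
    t=np.radians(th); u=np.array([0,np.sin(t),np.cos(t)]); n=np.array([0,-np.cos(t),np.sin(t)])
    return bw(np.array([0,-d,0])+u*(.065-yl)+n*(.004-zl))
def tdir(phi,yaw):  # direction in the y'-z plane of frame yaw
    return Rz(yaw).apply([0,np.cos(phi),np.sin(phi)])
E
cat > scan.py <<'E'
from kin import *
def rep(name,G,phi,yaw,flip,off=.047):
    z=tdir(np.radians(phi),yaw); R=toolR(z,Rz(yaw).apply([1 if not flip else -1,0,0])); P=G-off*z
    s=ik(P,R,tries=25,ret_all=True)
    body=[P+R.apply([a*.0375,b*.095,c]) for a in(-1,1) for b in(-1,1) for c in (0,-.15)]
    print(name,phi,'flip' if flip else '',[x.round(2).tolist() for x in s],'bodyminz',round(min(b[2] for b in body),3),'wrist',(P-.2526*z).round(2))
HX,HY,HYAW=.449,.010,np.radians(7.3)
def hp(y,z): return np.array([HX,HY,z])+Rz(HYAW).apply([0,y,0])
if __name__=='__main__':
    for a in (20,30,40,50,60):
        rep('start',hp(-.048,.02),a-90,HYAW,0)
        rep('end  ',stand(-.048),a-90-102,BYAW,0)
    for phi in (-12,-25,-40,-55):
        rep('re',stand(0.),phi,BYAW,0)
    for phi in (-70,-90,-105,-120,-135):
        rep('seat',np.array([.448,-.2405,.049]),phi,np.radians(3.8),0)
        rep('seat+180',np.array([.448,-.2405,.049]),phi,np.radians(183.8),0)
E
python3 scan.py
```

```text
start -70  [[-0.45, 0.62, 1.89, 0.39, 0.87, -0.86]] bodyminz 0.051 wrist [ 0.47 -0.14  0.3 ]
end   -172  [[0.68, 1.28, 0.76, -0.91, 2.25, 0.78]] bodyminz 0.081 wrist [0.58 0.56 0.15]
start -60  [[-0.52, 0.68, 1.83, 0.49, 1.02, -0.99]] bodyminz 0.042 wrist [ 0.47 -0.19  0.28]
end   -162  [[0.67, 1.19, 0.83, -0.78, 2.13, 0.84]] bodyminz 0.09 wrist [0.57 0.55 0.2 ]
start -50  [[-0.59, 0.76, 1.78, 0.56, 1.17, -1.09]] bodyminz 0.032 wrist [ 0.48 -0.23  0.25]
end   -152  [[0.65, 1.1, 0.91, -0.67, 2.0, 0.88]] bodyminz 0.1 wrist [0.57 0.53 0.25]
start -40  [[-0.64, 0.85, 1.72, 0.61, 1.32, -1.16]] bodyminz 0.021 wrist [ 0.48 -0.27  0.21]
end   -142  [[0.63, 1.0, 1.0, -0.57, 1.86, 0.9]] bodyminz 0.111 wrist [0.56 0.5  0.3 ]
start -30  [[-0.68, 0.94, 1.66, 0.65, 1.46, -1.21]] bodyminz 0.011 wrist [ 0.49 -0.29  0.17]
end   -132  [[0.6, 0.9, 1.1, -0.48, 1.7, 0.89]] bodyminz 0.121 wrist [0.55 0.47 0.33]
re -12  [[-0.22, 0.97, 1.99, 1.53, 1.37, -1.39]] bodyminz 0.038 wrist [ 0.44 -0.02  0.13]
re -25  [[-0.17, 0.82, 2.01, 1.47, 1.14, -1.23]] bodyminz 0.05 wrist [ 0.45 -0.    0.19]
re -40  [[-0.08, 0
[... 348 characters left out ...]
[[-0.64, 0.56, 1.8, -0.0, 0.78, -0.71]] bodyminz 0.096 wrist [ 0.45 -0.24  0.35]
seat+180 -90  [[-0.64, 0.56, 1.8, 0.0, 0.78, 2.43]] bodyminz 0.096 wrist [ 0.45 -0.24  0.35]
seat -105  [[-0.52, 0.53, 1.91, -0.4, 0.59, -0.26]] bodyminz 0.085 wrist [ 0.44 -0.16  0.34]
seat+180 -105  [[-0.75, 0.64, 1.68, 0.21, 1.03, 2.2]] bodyminz 0.085 wrist [ 0.45 -0.32  0.34]
seat -120  [[-0.38, 0.56, 1.99, -0.99, 0.57, 0.4]] bodyminz 0.071 wrist [ 0.44 -0.09  0.31]
seat+180 -120  [[-0.83, 0.75, 1.55, 0.33, 1.29, 2.08]] bodyminz 0.071 wrist [ 0.46 -0.39  0.31]
seat -135  [] bodyminz 0.056 wrist [ 0.43 -0.03  0.26]
seat+180 -135  [[-0.89, 0.87, 1.42, 0.42, 1.54, 2.02]] bodyminz 0.056 wrist [ 0.46 -0.45  0.26]
```

```bash
python3 - <<'E'
from ov import *
s=cal['scene'];t=cal['top']
b=onz(s,(203,150),0); print('bottle base',b)
for z in(.05,.08,.1,.12,.15): print(z,onz(t,(120,178),z).round(3),proj(s,[[onz(t,(120,178),z)[0],onz(t,(120,178),z)[1],z]]).round(0))
print('rack post base scene',onz(s,(291,203),0),onz(s,(226,142),0),'top',onz(t,(127,152),0),onz(t,(255,147),0))
# beam height: scene corner knob (291,110), (222,62); top (90,133)?(255,132)
for z in (.2,.25,.3,.35,.4,.45): print(z,onz(s,(291,110),z).round(3),onz(s,(222,62),z).round(3),'top',onz(t,(255,132),z).round(3),onz(t,(92,135),z).round(3))
E
python3 - <<'E'
import cv2
b=cv2.imread('pics/scene0.png'); cv2.imwrite('pics/c5.png',cv2.resize(b[30:230,150:410],None,fx=3,fy=3,interpolation=cv2.INTER_CUBIC))
E
```

```text
bottle base [0.55654896 0.41562437 0.        ]
0.05 [0.562 0.426 0.05 ] [[202. 135.]]
0.08 [0.56  0.417 0.08 ] [[202. 128.]]
0.1 [0.558 0.411 0.1  ] [[202. 123.]]
0.12 [0.557 0.405 0.12 ] [[202. 118.]]
0.15 [0.555 0.396 0.15 ] [[202. 110.]]
rack post base scene [0.64194147 0.05063994 0.        ] [0.64407454 0.42130909 0.        ] top [0.63867873 0.42037861 0.        ] [0.64441528 0.05656281 0.        ]
0.2 [0.722 0.183 0.2  ] [0.73  0.591 0.2  ] top [0.654 0.057 0.2  ] [0.656 0.446 0.2  ]
0.25 [0.66  0.104 0.25 ] [0.667 0.472 0.25 ] top [0.645 0.058 0.25 ] [0.647 0.428 0.25 ]
0.3 [0.599 0.025 0.3  ] [0.605 0.352 0.3  ] top [0.637 0.058 0.3  ] [0.639 0.41  0.3  ]
0.35 [ 0.537 -0.054  0.35 ] [0.542 0.232 0.35 ] top [0.629 0.058 0.35 ] [0.63  0.392 0.35 ]
0.4 [ 0.475 -0.134  0.4  ] [0.48  0.112 0.4  ] top [0.62  0.059 0.4  ] [0.622 0.374 0.4  ]
0.45 [ 0.414 -0.213  0.45 ] [ 0.417 -0.008  0.45 ] top [0.612 0.059 0.45 ] [0.613 0.355 0.45 ]
```

View pics/c5.png

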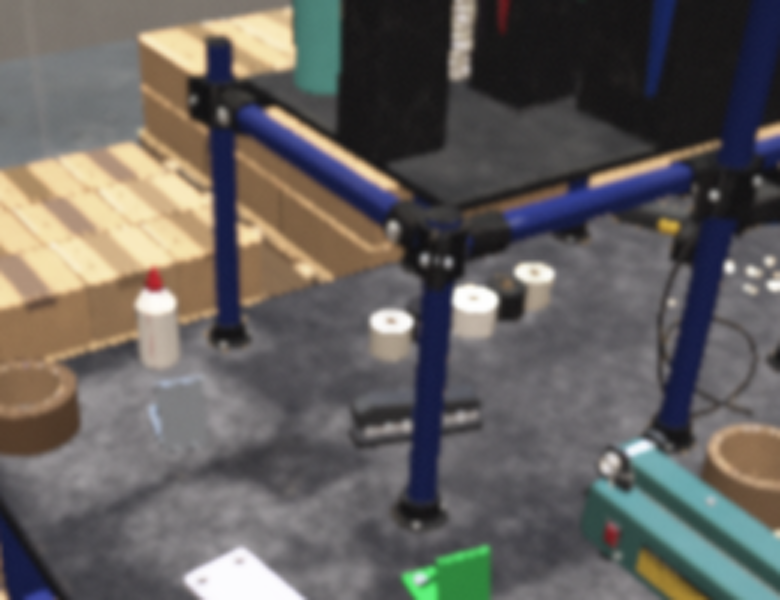

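```bash
python3 - <<'E'
from ov import *
b=cv2.imread('pics/scene0.png')[0:130,0:130]; b=cv2.resize(b,None,fx=6,fy=6,interpolation=cv2.INTER_CUBIC)
for s in (-.066,-.047,0,.05,.1,.15,.2,.25):
    u=proj(cal['scene'],[[.214,.479,.292+s]])[0]*6; cv2.circle(b,tuple(int(v) for v in u),4,(0,0,255),-1); cv2.putText(b,str(s),(int(u[0])+60,int(u[1])),0,.5,(0,0,255),1)
cv2.imwrite('pics/hand.png',b[:600])
E
```

```text
(no output)
```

View pics/hand.png

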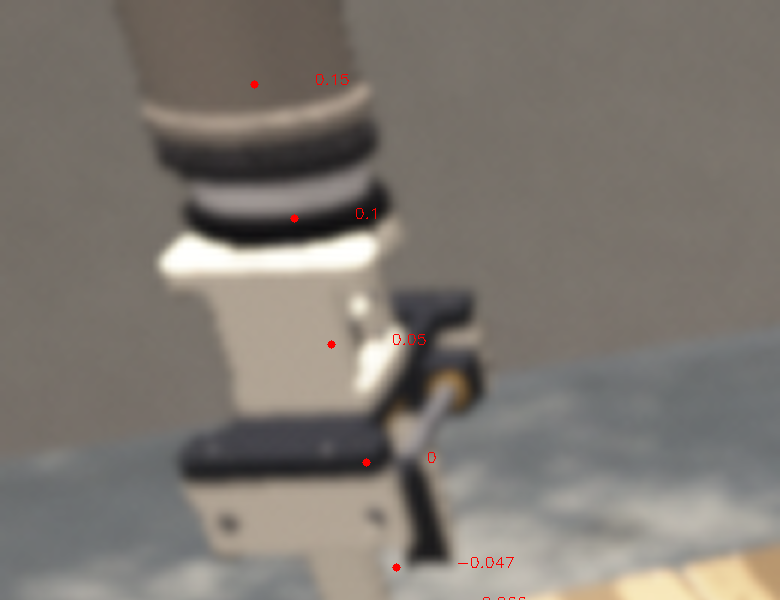

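```bash
python3 st.py; python3 - <<'E'
from scan import *
import pickle
cal=pickle.load(open('cal.pkl','rb'))
for px in ((283,236.6),(317,236.6),(317,246.6),(354,241)): print(onz(cal['top'],px,.015).round(3))
a=np.radians(40); z=tdir(a-np.pi/2,HYAW); R=toolR(z,Rz(HYAW).apply([1,0,0]))
P1,R1=plan(hp(-.048,.08)-.051*z,R,4)
plan(hp(-.048,.02)-.051*z,R,5,P1,R1)
E
```

```text
t 3.1 q [-0.586  0.503  1.731  0.444  1.29  -0.9  ] P [ 0.4622 -0.09    0.1801] G [ 0.4606 -0.0656  0.14  ] op 0.092 F [0.  0.7 0.4]
x [-0.096  0.849  0.519] y [0.995 0.1   0.02 ] z [-0.035  0.518 -0.855]
[ 0.39  -0.016  0.015]
[ 0.387 -0.11   0.015]
[ 0.359 -0.11   0.015]
[ 0.373 -0.214  0.015]
maxmm 16.1 maxdeg 2.24
[{"offset": [-3.6, -0.5, 15.6], "rotation": [0.008, 0.0381, -0.0026]}, {"offset": [-4.3, -0.5, 15.5], "rotation": [0.008, 0.0382, -0.0025]}, {"offset": [-4.8, -0.3, 15.4], "rotation": [0.008, 0.0381, -0.0026]}, {"offset": [-5.4, -0.2, 15.1], "rotation": [0.0081, 0.0381, -0.0026]}]
maxmm 12.0 maxdeg 0.00
[{"offset": [-7.7, 0.0, 9.2], "rotation": [-0.0, 0.0, 0.0]}, {"offset": [-7.7, 0.0, 9.2], "rotation": [-0.0, 0.0, 0.0]}, {"offset": [-7.7, 0.0, 9.2], "rotation": [-0.0, 0.0, 0.0]}, {"offset": [-7.7, 0.0, 9.2], "rotation": [-0.0, 0.0, 0.0]}, {"offset": [-7.7, 0.0, 9.2], "rotation": [-0.0, 0.0, 0.0]}]
```

Call:
apply_moves:
  motion:
    - {"offset": [-3.6,-0.5,15.6],"rotation": [0.008,0.038,-0.0025]}
    - {"offset": [-4.3,-0.5,15.5],"rotation": [0.008,0.038,-0.0025]}
    - {"offset": [-4.8,-0.3,15.4],"rotation": [0.008,0.038,-0.0025]}
    - {"offset": [-5.4,-0.2,15.1],"rotation": [0.008,0.038,-0.0025]}
  grip: 0.17

```text
time: 3.43
tool_pos: [0.4639, -0.0805, 0.1163]
tool_rot: [3.134, -0.698, 1.689]
contact_force: [-1.0, 0.0, -0.5]
opening: 0.0768
```

```bash
python3 st.py; python3 - <<'E'
from scan import *
a=np.radians(40); z=tdir(a-np.pi/2,HYAW); R=toolR(z,Rz(HYAW).apply([1,0,0]))
plan(hp(-.048,.02)-.051*z,R,5)
p=read_camera('top'); save(p,'top1'); p=read_camera('scene'); save(p,'sc1')
a=cv2.imread('pics/top1.png')[180:270,220:350];b=cv2.imread('pics/sc1.png')[150:290,190:330]
a=cv2.resize(a,None,fx=3,fy=3);b=cv2.resize(b,None,fx=3,fy=3); a=cv2.copyMakeBorder(a,0,b.shape[0]-a.shape[0],0,0,0)
cv2.imwrite('pics/v1.png',np.hstack([a,b]))
E
```

```text
t 3.43 q [-0.608  0.663  1.739  0.531  1.284 -1.021] P [ 0.4639 -0.0805  0.1163] G [ 0.4607 -0.0504  0.0803] op 0.0768 F [-1.   0.  -0.5]
x [-0.09   0.761  0.643] y [0.994 0.113 0.006] z [-0.068  0.639 -0.766]
maxmm 11.7 maxdeg 0.18
[{"offset": [-5.7, -0.8, 10.2], "rotation": [0.0028, 0.0001, -0.0015]}, {"offset": [-5.7, -0.7, 10.1], "rotation": [0.0028, 0.0, -0.0014]}, {"offset": [-5.7, -0.7, 10.2], "rotation": [0.0028, 0.0001, -0.0015]}, {"offset": [-5.7, -0.7, 10.1], "rotation": [0.0028, 0.0001, -0.0015]}, {"offset": [-5.7, -0.7, 10.2], "rotation": [0.0028, 0.0001, -0.0015]}]
```

View pics/v1.png

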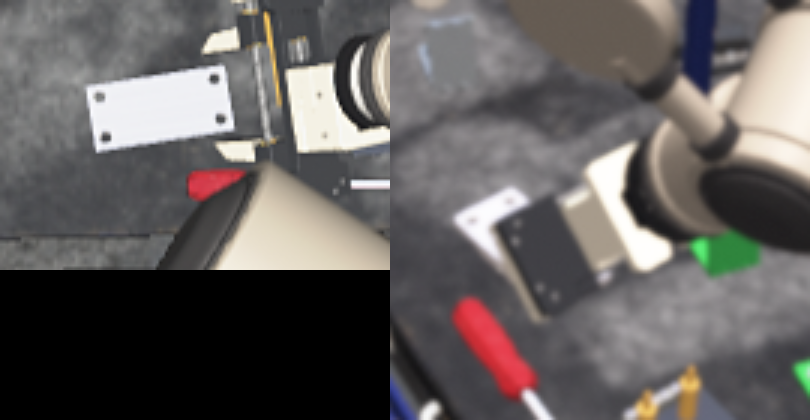

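Call:
apply_moves:
  motion:
    - {"offset": [-5.7,-0.8,10.2],"rotation": [0.003,0,-0.0015]}
    - {"offset": [-5.7,-0.7,10.1],"rotation": [0.003,0,-0.0015]}
    - {"offset": [-5.7,-0.7,10.2],"rotation": [0.003,0,-0.0015]}
    - {"offset": [-5.7,-0.7,10.1],"rotation": [0.003,0,-0.0015]}
    - {"offset": [-5.7,-0.7,10.2],"rotation": [0.003,0,-0.0015]}
    - {"offset": [0,0,0],"rotation": [0,0,0]}

```text
time: 4.03
tool_pos: [0.4599, -0.0698, 0.0561]
tool_rot: [3.14, -0.691, 1.703]
contact_force: [-0.9, -5.4, 10.6]
opening: 0.0761
```

```bash
python3 st.py; python3 - <<'E'
from scan import *
a=np.radians(40); z=tdir(a-np.pi/2,HYAW); R=toolR(z,Rz(HYAW).apply([1,0,0]))
plan(hp(-.048,.02)-.051*z,R,1)
p=read_camera('scene'); save(p,'sc2')
b=cv2.imread('pics/sc2.png')[150:290,190:330]
cv2.imwrite('pics/v2.png',cv2.resize(b,None,fx=4,fy=4))
E
```

```text
t 4.03 q [-0.589  0.761  1.775  0.55   1.165 -1.088] P [ 0.4599 -0.0698  0.0561] G [ 0.456  -0.0401  0.0198] op 0.0761 F [-0.9 -5.4 10.6]
x [-0.101  0.764  0.637] y [0.991 0.13  0.002] z [-0.082  0.632 -0.771]
maxmm 3.1 maxdeg 0.46
[{"offset": [1.7, -0.6, -2.5], "rotation": [-0.0009, 0.0071, 0.0035]}]
```

View pics/v2.png

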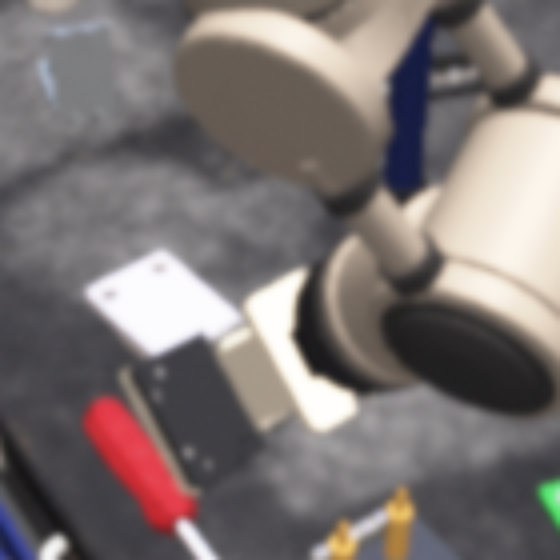

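Call:
apply_moves:
  motion:
    - {"offset": [1.9,-0.6,-2.6],"rotation": [-0.001,0.007,0.0035]}
    - {"offset": [0,0,0],"rotation": [0,0,0]}
    - {"offset": [0,0,0],"rotation": [0,0,0]}
    - {"offset": [0,0,0],"rotation": [0,0,0]}
    - {"offset": [0,0,0],"rotation": [0,0,0]}
  grip: 1
  grip_force: 60

```text
time: 4.5
tool_pos: [0.4593, -0.0697, 0.0587]
tool_rot: [3.141, -0.698, 1.699]
contact_force: [-1.5, -2.1, 3.3]
opening: 0.0597
```

```bash
python3 st.py
```

```text
t 4.5 q [-0.592  0.758  1.775  0.551  1.174 -1.086] P [ 0.4593 -0.0697  0.0587] G [ 0.4554 -0.0397  0.0227] op 0.0597 F [-1.5 -2.1  3.3]
x [-0.098  0.76   0.642] y [0.992 0.128 0.   ] z [-0.082  0.637 -0.766]
```

Call:
apply_moves:
  motion:
    - {"offset": [6.4,0,-7.7],"rotation": [0,0,0]}
    - {"offset": [12.8,0,-15.3],"rotation": [0,0,0]}
    - {"offset": [16,0,-19.2],"rotation": [0,0,0]}
    - {"offset": [16,0,-19.2],"rotation": [0,0,0]}
    - {"offset": [12.8,0,-15.3],"rotation": [0,0,0]}
    - {"offset": [0,0,0],"rotation": [0,0,0]}

```text
time: 5.0
tool_pos: [0.4579, -0.0695, 0.1614]
tool_rot: [-3.134, -0.695, 1.696]
contact_force: [1.3, -0.1, -3.9]
opening: 0.0594
```

```bash
python3 st.py; python3 - <<'E'
from h import *
p=read_camera('scene'); save(p,'sc3');q=read_camera('top'); save(q,'top3')
b=cv2.imread('pics/sc3.png')[120:290,170:330];a=cv2.imread('pics/top3.png')[150:270,220:350]
a=cv2.resize(a,None,fx=3,fy=3);b=cv2.resize(b,None,fx=3,fy=3); a=cv2.copyMakeBorder(a,0,b.shape[0]-a.shape[0],0,0,0)
cv2.imwrite('pics/v3.png',np.hstack([a,b]))
E
```

```text
t 5.0 q [-0.591  0.581  1.731  0.511  1.365 -0.964] P [ 0.4579 -0.0695  0.1614] G [ 0.4538 -0.0397  0.1253] op 0.0594 F [ 1.3 -0.1 -3.9]
x [-0.096  0.762  0.641] y [ 0.992  0.129 -0.006] z [-0.087  0.635 -0.768]
```

View pics/v3.png

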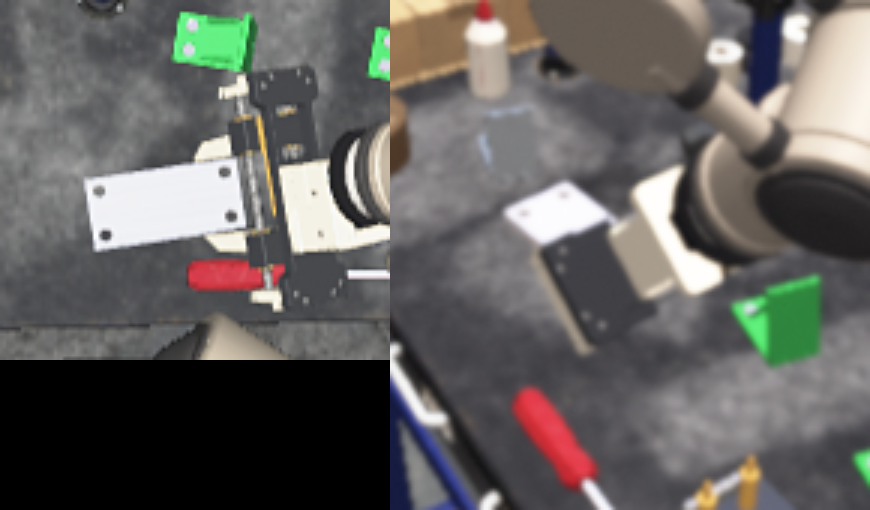

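```bash
cat > held.py <<'E'
from ov import *
import pickle
from scipy.optimize import least_squares
def hspts(P,R,fins=False):
    T=lambda L:R.apply(np.array(L))+P
    zt=.004 if not fins else -.004
    out=[T([[a*.03,b*.065,zt] for a,b in((-1,-1),(1,-1),(1,1),(-1,1))])]
    for a in(-1,1):
        for b in(-1,1): out.append(T([[a*.019+.0055*np.cos(t),b*.054+.0055*np.sin(t),zt] for t in np.linspace(0,6.28,12)]))
    out.append(T([[a*.03,b*.065,-zt] for a,b in((-1,-1),(1,-1),(1,1),(-1,1))]))
    return out
E
python3 - <<'E'
from held import *
P0=np.array([.4593,-.0697,.0587]);R0=Ro.from_euler('xyz',[3.141,-.698,1.699])
H=np.array([.449,.010,.020]);HR=Ro.from_euler('z',np.radians(7.3))
tp=R0.inv().apply(H-P0);tR=R0.inv()*HR
print(tp,tR.as_matrix().round(3).tolist())
pickle.dump((tp,tR.as_quat()),open('grasp1.pkl','wb'))
s,P,R=cur()
class D: pass
sc=dict(cal['scene']);sc['img']=cv2.cvtColor(cv2.imread('pics/sc3.png'),cv2.COLOR_BGR2RGB)
tt=dict(cal['top']);tt['img']=cv2.cvtColor(cv2.imread('pics/top3.png'),cv2.COLOR_BGR2RGB)
pp=hspts(P+R.apply(tp),R*tR)
a=over(tt,pp,(240,190,320,240),5,'x1');b=over(sc,pp,(200,165,280,240),5,'x2')
h=max(a.shape[0],b.shape[0]);Q=lambda i:cv2.copyMakeBorder(i,0,h-i.shape[0],0,0,0)
cv2.imwrite('pics/v4.png',np.hstack([Q(a),Q(b)]))
E
```

```text
[ 3.66963018e-02 -7.37852786e-05  8.12972693e-02] [[-0.001, 0.766, 0.643], [1.0, 0.0, 0.0], [0.0, 0.643, -0.766]]
```

View pics/v4.png

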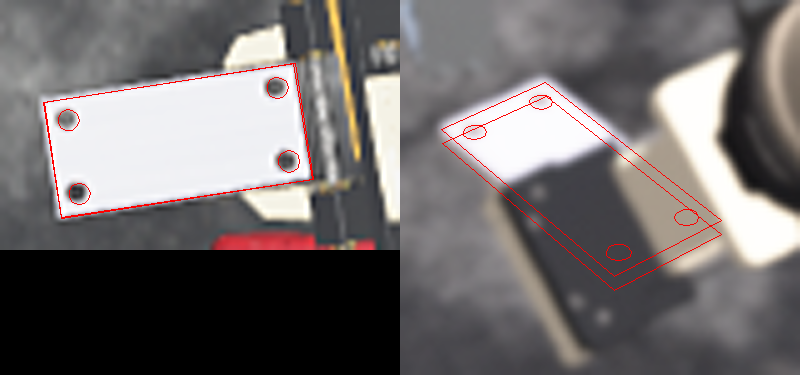

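```bash
cat > ph1.py <<'E'
from held import *
from kin import *
tp,q_=pickle.load(open('grasp1.pkl','rb'));tR=Ro.from_quat(q_)
def goal(th,d,up,sx=0.):
    t=np.radians(th)
    z=Rz(BYAW).apply([0,np.cos(t),-np.sin(t)]);y=Rz(BYAW).apply([0,-np.sin(t),-np.cos(t)]);x=np.cross(y,z)
    RH=Ro.from_matrix(np.c_[x,y,z]); H=stand(0,d=d,th=th)+[0,0,up]+Rz(BYAW).apply([sx,0,0])
    RT=RH*tR.inv(); return H-RT.apply(tp),RT,H
def path(PA,RA,PB,RB,n,q):
    rv=(RA.inv()*RB).as_rotvec(); A=PA+RA.apply([0,0,.047]);B=PB+RB.apply([0,0,.047])
    for i in range(1,n+1):
        Rn=RA*Ro.from_rotvec(rv*i/n);Pn=A+(B-A)*i/n-Rn.apply([0,0,.047])
        q2=ik(Pn,Rn,q,tries=0)
        if q2 is None: print('IK fail',i); return q
        print(i,q2.round(2),'dq',np.abs(q2-q).max().round(3),'wrist',(Pn-Rn.apply([0,0,.2526])).round(2)); q=q2
    return q
E
python3 - <<'E'
from ph1 import *
s,P,R=cur()
PB,RB,H=goal(12,.014,.010); print('goal H',H,'G',PB+RB.apply([0,0,.047]))
rv=(R.inv()*RB).as_rotvec(); print(np.degrees(np.linalg.norm(rv)))
Rm=R*Ro.from_rotvec(rv*.5); Gm=np.array([.485,.11,.175]); Pm=Gm-Rm.apply([0,0,.047])
q=path(P,R,Pm,Rm,9,np.array(s['qpos'])); q=path(Pm,Rm,PB,RB,9,q)
plan(Pm,Rm,9,P,R,piv=.047)
E
```

```text
goal H [0.50604053 0.2522076  0.07441124] G [0.50898082 0.26493391 0.12291199]
103.257045886864
1 [-0.52  0.53  1.76  0.48  1.29 -0.87] dq 0.1 wrist [ 0.48 -0.19  0.38]
2 [-0.45  0.48  1.77  0.43  1.23 -0.75] dq 0.115 wrist [ 0.48 -0.15  0.4 ]
3 [-0.37  0.44  1.77  0.37  1.18 -0.62] dq 0.13 wrist [ 0.49 -0.11  0.42]
4 [-0.28  0.41  1.77  0.29  1.14 -0.48] dq 0.145 wrist [ 0.49 -0.06  0.43]
5 [-0.19  0.4   1.75  0.2   1.12 -0.32] dq 0.155 wrist [ 0.49 -0.02  0.44]
6 [-0.1   0.39  1.72  0.11  1.12 -0.16] dq 0.16 wrist [0.5  0.03 0.45]
7 [-0.    0.4   1.69  0.01  1.14 -0.  ] dq 0.158 wrist [0.5  0.07 0.46]
8 [ 0.09  0.41  1.65 -0.09  1.18  0.15] dq 0.149 wrist [0.51 0.12 0.47]
9 [ 0.17  0.44  1.6  -0.18  1.24  0.28] dq 0.134 wrist [0.51 0.17 0.47]
1 [ 0.25  0.49  1.55 -0.26  1.28  0.41] dq 0.126 wrist [0.52 0.21 0.46]
2 [ 0.32  0.55  1.51 -0.33  1.34  0.52] dq 0.111 wrist [0.52 0.26 0.44]
3 [ 0.39  0.61  1.45 -0.4   1.41  0.61] dq 0.095 wrist [0.53 0.3  0.42]
4 [ 0.45  0.67  1.38 -0.45  1.5   0.69] dq 0.082 wrist [0.53 0.34 0.4 ]
5 [ 0.5   0.75  1.31 -0.5   1.59  0.75] dq 0.089 wrist [0
[... 250 characters left out ...]
-0.68  1.99  0.87] dq 0.107 wrist [0.57 0.52 0.26]
maxmm 22.5 maxdeg 5.74
[{"offset": [20.6, 5.9, 6.0], "rotation": [0.0038, -0.0976, 0.0219]}, {"offset": [21.2, 5.5, 4.3], "rotation": [0.0037, -0.0977, 0.0219]}, {"offset": [21.7, 5.2, 2.7], "rotation": [0.0037, -0.0976, 0.0218]}, {"offset": [21.9, 4.8, 1.0], "rotation": [0.0038, -0.0976, 0.0219]}, {"offset": [22.0, 4.4, -0.7], "rotation": [0.0038, -0.0976, 0.0219]}, {"offset": [21.9, 4.1, -2.4], "rotation": [0.0037, -0.0977, 0.0219]}, {"offset": [21.7, 3.6, -4.1], "rotation": [0.0038, -0.0976, 0.0219]}, {"offset": [21.2, 3.3, -5.8], "rotation": [0.0037, -0.0976, 0.0218]}, {"offset": [20.6, 2.8, -7.4], "rotation": [0.0038, -0.0977, 0.0219]}]
```

```bash
python3 - <<'E'
from ph1 import *
for q in ([.5,.75,1.31,-.5,1.59,.75],[.54,.82,1.23,-.54,1.68,.8],[.58,.9,1.14,-.59,1.78,.84],[.62,.98,1.05,-.63,1.89,.86],[.65,1.07,.94,-.68,1.99,.87]):
    A=Rz(q[0]);B=A*Ry(q[1]);C=B*Ry(q[2]);D=C*Rz(q[3])
    el=A.apply([0,.0764,.2229])+B.apply([0,0,.5062]); w=el+C.apply([.0465,0,.3796])
    print('elbow',el.round(3),'w',w.round(3),'ends',(w+D.apply([0,.08,0])).round(3),(w-D.apply([0,.08,0])).round(3))
for z in (.25,.28,.3,.33,.36): print(z,proj(cal['scene'],[[.642,.42,z],[.642,.053,z]]).round(0))
E
```

```text
elbow [0.266 0.232 0.593] w [0.541 0.383 0.374] ends [0.492 0.436 0.34 ] [0.591 0.33  0.408]
elbow [0.278 0.256 0.568] w [0.549 0.418 0.352] ends [0.497 0.467 0.315] [0.6   0.369 0.388]
elbow [0.29  0.281 0.538] w [0.555 0.455 0.324] ends [0.502 0.5   0.285] [0.609 0.411 0.364]
elbow [0.298 0.306 0.505] w [0.558 0.492 0.295] ends [0.503 0.533 0.253] [0.612 0.452 0.337]
elbow [0.307 0.33  0.466] w [0.565 0.526 0.262] ends [0.51  0.562 0.217] [0.62  0.489 0.308]
0.25 [[223.  69.]
 [297. 120.]]
0.28 [[222.  59.]
 [298. 109.]]
0.3 [[222.  52.]
 [299. 101.]]
0.33 [[222.  41.]
 [300.  88.]]
0.36 [[221.  30.]
 [301.  75.]]
```

```bash
python3 - <<'E'
from ph1 import *
q=[-.591,.581,1.731,.511,1.365,-.964]
A=Rz(q[0]);B=A*Ry(q[1]);C=B*Ry(q[2]);D=C*Rz(q[3])
el=A.apply([0,.0764,.2229])+B.apply([0,0,.5062]); w=el+C.apply([.0465,0,.3796])
b=cv2.imread('pics/sc3.png');b=cv2.resize(b,None,fx=1.5,fy=1.5); t=cv2.resize(cv2.imread('pics/top3.png')[130:384,200:512],None,fx=2,fy=2)
def dot(X,l):
    u=proj(cal['scene'],[X])[0]*1.5;u=tuple(int(v) for v in u);cv2.circle(b,u,3,(0,0,255),-1);cv2.putText(b,l,u,0,.45,(0,0,255),1)
    u=(proj(cal['top'],[X])[0]-[200,130])*2;u=tuple(int(v) for v in u);cv2.circle(t,u,3,(0,0,255),-1);cv2.putText(t,l,u,0,.45,(0,0,255),1)
dot(w,'w');dot(w+D.apply([0,.08,0]),'+8');dot(w-D.apply([0,.08,0]),'-8');dot(el,'el')
cv2.imwrite('pics/w1.png',b);cv2.imwrite('pics/w2.png',t)
E
```

```text
(no output)
```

View pics/w1.png

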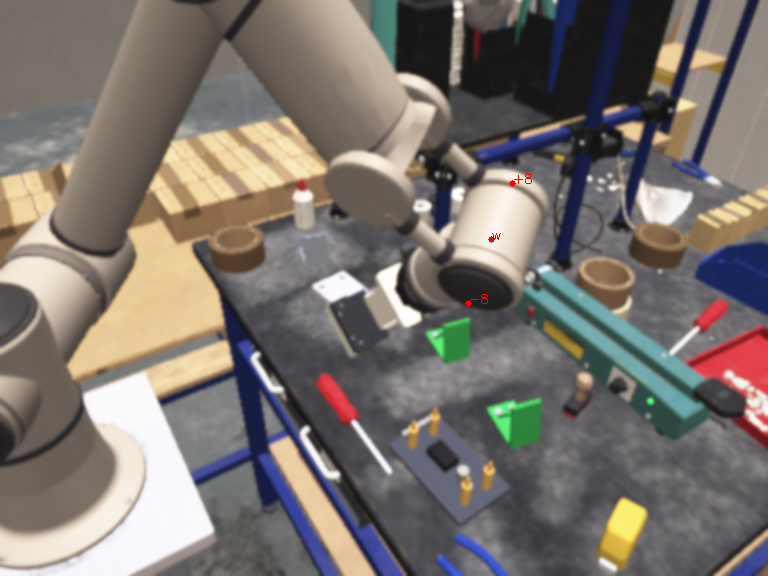

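View pics/w2.png

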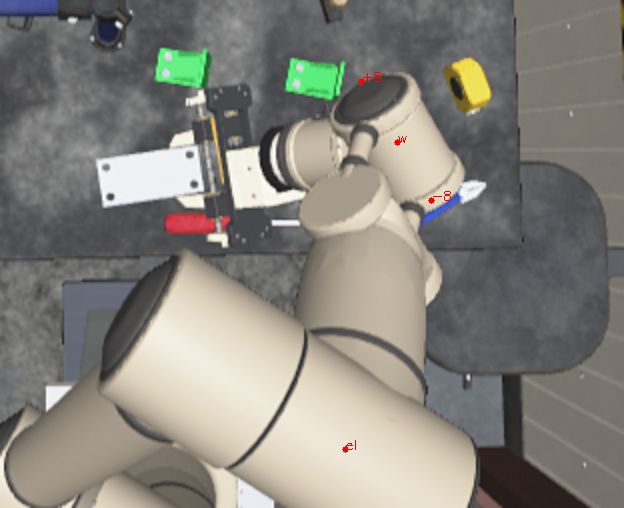

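```bash
python3 - <<'E'
from ph1 import *
s,P,R=cur()
PB,RB,H=goal(12,.014,.022); PB=PB-[.075,-.0,0]
rv=(R.inv()*RB).as_rotvec()
Rm=R*Ro.from_rotvec(rv*.5); Gm=np.array([.43,.11,.175]); Pm=Gm-Rm.apply([0,0,.047])
q=path(P,R,Pm,Rm,10,np.array(s['qpos'])); q=path(Pm,Rm,PB,RB,10,q)
plan(Pm,Rm,10,P,R,piv=.047)
E
```

```text
1 [-0.54  0.53  1.77  0.48  1.29 -0.88] dq 0.082 wrist [ 0.48 -0.19  0.37]
2 [-0.47  0.48  1.8   0.44  1.23 -0.79] dq 0.095 wrist [ 0.47 -0.16  0.39]
3 [-0.41  0.43  1.81  0.39  1.18 -0.68] dq 0.109 wrist [ 0.47 -0.12  0.41]
4 [-0.33  0.39  1.83  0.32  1.14 -0.56] dq 0.123 wrist [ 0.47 -0.08  0.43]
5 [-0.25  0.36  1.83  0.25  1.1  -0.42] dq 0.136 wrist [ 0.46 -0.04  0.44]
6 [-0.16  0.34  1.83  0.17  1.09 -0.27] dq 0.146 wrist [0.46 0.   0.45]
7 [-0.07  0.33  1.82  0.08  1.09 -0.12] dq 0.152 wrist [0.46 0.04 0.46]
8 [ 0.02  0.33  1.8  -0.01  1.1   0.03] dq 0.151 wrist [0.46 0.08 0.46]
9 [ 0.11  0.34  1.77 -0.1   1.14  0.17] dq 0.145 wrist [0.46 0.13 0.47]
10 [ 0.19  0.35  1.74 -0.18  1.19  0.31] dq 0.134 wrist [0.46 0.17 0.47]
1 [ 0.27  0.4   1.7  -0.25  1.23  0.43] dq 0.125 wrist [0.46 0.21 0.46]
2 [ 0.34  0.44  1.66 -0.32  1.28  0.54] dq 0.111 wrist [0.46 0.25 0.45]
3 [ 0.41  0.5   1.62 -0.37  1.35  0.64] dq 0.097 wrist [0.47 0.29 0.43]
4 [ 0.47  0.56  1.57 -0.42  1.42  0.73] dq 0.083 wrist [0.47 0.33 0.41]
5 [ 0.53  0.62  1.51 -0.45  1.49  0.8 ] dq 0.078 wrist [0.47 0.36 0.39]
6 [ 
[... 385 characters left out ...]
fset": [19.1, -0.2, 5.9], "rotation": [0.0034, -0.0879, 0.0197]}, {"offset": [19.5, -0.4, 4.5], "rotation": [0.0034, -0.0878, 0.0197]}, {"offset": [19.8, -0.8, 3.1], "rotation": [0.0033, -0.0879, 0.0197]}, {"offset": [19.9, -1.0, 1.8], "rotation": [0.0034, -0.0879, 0.0197]}, {"offset": [20.1, -1.4, 0.4], "rotation": [0.0034, -0.0878, 0.0197]}, {"offset": [19.9, -1.7, -1.0], "rotation": [0.0033, -0.0879, 0.0196]}, {"offset": [19.8, -2.0, -2.4], "rotation": [0.0034, -0.0879, 0.0197]}, {"offset": [19.4, -2.3, -3.7], "rotation": [0.0034, -0.0878, 0.0197]}, {"offset": [19.0, -2.6, -5.1], "rotation": [0.0034, -0.0879, 0.0197]}, {"offset": [18.4, -2.9, -6.3], "rotation": [0.0034, -0.0879, 0.0197]}]
```

Call:
apply_moves:
  motion:
    - {"offset": [19.1,-0.2,5.9],"rotation": [0.0034,-0.088,0.02]}
    - {"offset": [19.5,-0.4,4.5],"rotation": [0.0034,-0.088,0.02]}
    - {"offset": [19.8,-0.8,3.1],"rotation": [0.0034,-0.088,0.02]}
    - {"offset": [19.9,-1.0,1.8],"rotation": [0.0034,-0.088,0.02]}
    - {"offset": [20.1,-1.4,0.4],"rotation": [0.0034,-0.088,0.02]}
    - {"offset": [19.9,-1.7,-1.0],"rotation": [0.0034,-0.088,0.02]}
    - {"offset": [19.8,-2.0,-2.4],"rotation": [0.0034,-0.088,0.02]}
    - {"offset": [19.4,-2.3,-3.7],"rotation": [0.0034,-0.088,0.02]}
    - {"offset": [19.0,-2.6,-5.1],"rotation": [0.0034,-0.088,0.02]}
    - {"offset": [18.4,-2.9,-6.3],"rotation": [0.0034,-0.088,0.02]}

```text
time: 5.93
tool_pos: [0.43, 0.1212, 0.2056]
tool_rot: [-3.033, 0.229, 1.524]
contact_force: [-0.2, 0.7, -2.8]
opening: 0.0593
```

```bash
python3 st.py; python3 - <<'E'
from ph1 import *
s,P,R=cur()
PB,RB,H=goal(12,.014,.022); PB=PB-[.075,-.0,0]
plan(PB,RB,11,piv=.047)
E
```

```text
t 5.93 q [ 0.212  0.386  1.747 -0.208  1.182  0.367] P [0.43   0.1212 0.2056] G [0.4244 0.1109 0.1601] op 0.0593 F [-0.2  0.7 -2.8]
x [ 0.045  0.973 -0.227] y [ 0.992 -0.071 -0.106] z [-0.119 -0.221 -0.968]
maxmm 17.8 maxdeg 4.49
[{"offset": [17.8, 0.2, -0.8], "rotation": [0.0007, -0.0765, 0.017]}, {"offset": [17.6, -0.1, -2.0], "rotation": [0.0006, -0.0765, 0.017]}, {"offset": [17.5, -0.3, -3.0], "rotation": [0.0007, -0.0765, 0.0169]}, {"offset": [17.2, -0.5, -4.0], "rotation": [0.0007, -0.0765, 0.017]}, {"offset": [16.8, -0.8, -5.1], "rotation": [0.0006, -0.0765, 0.017]}, {"offset": [16.3, -1.0, -6.0], "rotation": [0.0007, -0.0764, 0.017]}, {"offset": [15.8, -1.2, -7.0], "rotation": [0.0006, -0.0765, 0.017]}, {"offset": [15.2, -1.4, -8.0], "rotation": [0.0007, -0.0765, 0.0169]}, {"offset": [14.6, -1.6, -8.7], "rotation": [0.0007, -0.0765, 0.017]}, {"offset": [13.8, -1.8, -9.6], "rotation": [0.0006, -0.0765, 0.017]}, {"offset": [12.9, -2.0, -10.4], "rotation": [0.0007, -0.0765, 0.017]}]
```

Call:
apply_moves:
  motion:
    - {"offset": [17.8,0.2,-0.8],"rotation": [0.0007,-0.0765,0.017]}
    - {"offset": [17.6,-0.1,-2.0],"rotation": [0.0007,-0.0765,0.017]}
    - {"offset": [17.5,-0.3,-3.0],"rotation": [0.0007,-0.0765,0.017]}
    - {"offset": [17.2,-0.5,-4.0],"rotation": [0.0007,-0.0765,0.017]}
    - {"offset": [16.8,-0.8,-5.1],"rotation": [0.0007,-0.0765,0.017]}
    - {"offset": [16.3,-1.0,-6.0],"rotation": [0.0007,-0.0765,0.017]}
    - {"offset": [15.8,-1.2,-7.0],"rotation": [0.0007,-0.0765,0.017]}
    - {"offset": [15.2,-1.4,-8.0],"rotation": [0.0007,-0.0765,0.017]}
    - {"offset": [14.6,-1.6,-8.7],"rotation": [0.0007,-0.0765,0.017]}
    - {"offset": [13.8,-1.8,-9.6],"rotation": [0.0007,-0.0765,0.017]}
    - {"offset": [12.9,-2.0,-10.4],"rotation": [0.0007,-0.0765,0.017]}
    - {"offset": [0,0,0],"rotation": [0,0,0]}

```text
time: 6.93
tool_pos: [0.4317, 0.318, 0.1303]
tool_rot: [-3.104, 1.149, 1.395]
contact_force: [2.5, 7.0, 19.1]
opening: 0.0596
```

```bash
python3 st.py; python3 - <<'E'
from ph1 import *
s,P,R=cur()
PB,RB,H=goal(12,.014,.012)
P1,R1=plan(PB,RB,6,piv=.047)
sc=read_camera('scene');tt=read_camera('top');save(sc,'sc5');save(tt,'top5')
pp=hspts(P+R.apply(tp),R*tR)+list(bs(.507,.2565,-12.6))
a=over(tt,pp,(130,150,230,240),4,'x1');b=over(sc,pp,(150,110,250,200),4,'x2')
cv2.imwrite('pics/v5.png',np.hstack([a,b]))
E
```

```text
t 6.93 q [ 0.74   1.027  1.138 -0.607  1.97   1.009] P [0.4317 0.318  0.1303] G [0.4225 0.2761 0.1111] op 0.0596 F [ 2.5  7.  19.1]
x [ 0.071  0.403 -0.913] y [ 0.978 -0.208 -0.015] z [-0.196 -0.891 -0.409]
maxmm 14.8 maxdeg 0.67
[{"offset": [-2.3, 14.5, -2.1], "rotation": [0.0004, 0.0113, 0.0029]}, {"offset": [-2.3, 14.4, -2.1], "rotation": [0.0004, 0.0112, 0.003]}, {"offset": [-2.2, 14.5, -2.2], "rotation": [0.0003, 0.0113, 0.0029]}, {"offset": [-2.2, 14.5, -2.2], "rotation": [0.0004, 0.0112, 0.003]}, {"offset": [-2.1, 14.5, -2.2], "rotation": [0.0004, 0.0113, 0.0029]}, {"offset": [-2.0, 14.5, -2.2], "rotation": [0.0004, 0.0113, 0.003]}]
```

View pics/v5.png

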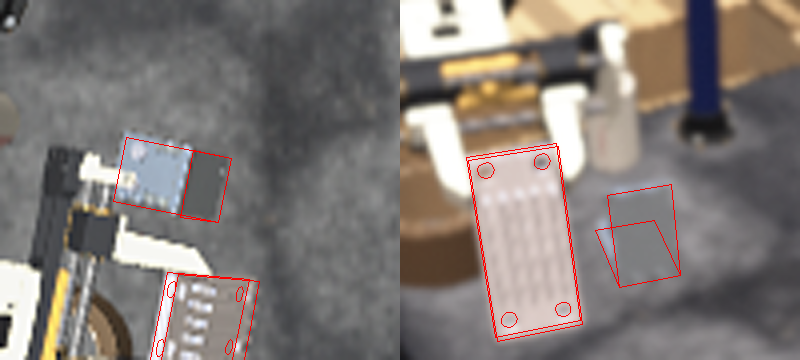

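View pics/sc5.png

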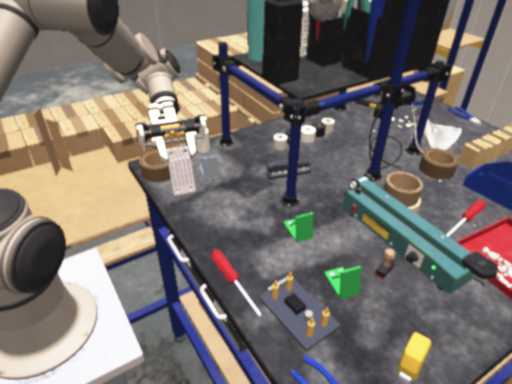

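```bash
python3 - <<'E'
from ph1 import *
s,P,R=cur()
PB,RB,H=goal(12,.018,.016)
P1,R1=plan(PB-[.075,0,0],RB,4,piv=.047)
print('hs lowest',min(min(p[:,2]) for p in hspts(P+R.apply(tp),R*tR)))
E
```

```text
maxmm 6.9 maxdeg 0.88
[{"offset": [-5.9, 3.2, 0.9], "rotation": [0.0002, 0.0146, 0.0046]}, {"offset": [-5.9, 3.3, 0.8], "rotation": [0.0002, 0.0146, 0.0047]}, {"offset": [-5.9, 3.2, 0.7], "rotation": [0.0001, 0.0146, 0.0046]}, {"offset": [-6.0, 3.3, 0.7], "rotation": [0.0002, 0.0146, 0.0046]}]
hs lowest -0.00029529245144056804
```

Call:
apply_moves:
  motion:
    - {"offset": [-5.9,3.2,0.9],"rotation": [0,0.0146,0.0046]}
    - {"offset": [-5.9,3.3,0.8],"rotation": [0,0.0146,0.0046]}
    - {"offset": [-5.9,3.2,0.7],"rotation": [0,0.0146,0.0046]}
    - {"offset": [-6,3.3,0.7],"rotation": [0,0.0146,0.0046]}
    - {"offset": [0,0,0],"rotation": [0,0,0]}

```text
time: 7.45
tool_pos: [0.4415, 0.2991, 0.1459]
tool_rot: [-3.122, 1.08, 1.37]
contact_force: [-0.2, -0.1, -3.4]
opening: 0.0593
```

```bash
python3 st.py; python3 - <<'E'
from ph1 import *
s,P,R=cur()
PB,RB,H=goal(12,.018,.012)
P1,R1=plan(PB,RB,6,piv=.047)
print('hs lowest',min(min(p[:,2]) for p in hspts(P+R.apply(tp),R*tR)))
E
```

```text
t 7.45 q [ 0.704  0.964  1.185 -0.597  1.91   0.998] P [0.4415 0.2991 0.1459] G [0.4324 0.2587 0.1237] op 0.0593 F [-0.2 -0.1 -3.4]
x [ 0.094  0.462 -0.882] y [ 0.976 -0.216 -0.009] z [-0.194 -0.86  -0.471]
maxmm 12.7 maxdeg 0.09
[{"offset": [1.2, 12.2, -2.9], "rotation": [-0.0004, -0.0003, 0.0014]}, {"offset": [1.2, 12.2, -2.9], "rotation": [-0.0003, -0.0003, 0.0014]}, {"offset": [1.3, 12.3, -2.8], "rotation": [-0.0004, -0.0003, 0.0015]}, {"offset": [1.2, 12.2, -2.9], "rotation": [-0.0003, -0.0003, 0.0014]}, {"offset": [1.3, 12.2, -2.9], "rotation": [-0.0004, -0.0003, 0.0014]}, {"offset": [1.3, 12.2, -2.8], "rotation": [-0.0003, -0.0003, 0.0014]}]
hs lowest 0.010544496521528723
```

Call:
apply_moves:
  motion:
    - {"offset": [1.2,12.2,-2.9],"rotation": [0,0,0.0014]}
    - {"offset": [1.2,12.2,-2.9],"rotation": [0,0,0.0014]}
    - {"offset": [1.2,12.2,-2.9],"rotation": [0,0,0.0014]}
    - {"offset": [1.2,12.2,-2.9],"rotation": [0,0,0.0014]}
    - {"offset": [1.2,12.2,-2.9],"rotation": [0,0,0.0014]}
    - {"offset": [1.2,12.2,-2.9],"rotation": [0,0,0.0014]}
    - {"offset": [0,0,0],"rotation": [0,0,0]}

```text
time: 8.03
tool_pos: [0.5206, 0.2977, 0.1495]
tool_rot: [-3.135, 1.075, 1.35]
contact_force: [0.7, -0.5, -3.4]
opening: 0.0594
```

```bash
python3 st.py; python3 - <<'E'
from ph1 import *
s,P,R=cur()
PB,RB,H=goal(12,.003,.001)
P1,R1=plan(PB,RB,4,piv=.047)
print('hs lowest',min(min(p[:,2]) for p in hspts(P+R.apply(tp),R*tR)))
sc=read_camera('scene');tt=read_camera('top');save(sc,'sc6');save(tt,'top6')
pp=hspts(P+R.apply(tp),R*tR)+list(bs(.507,.2565,-12.6))
a=over(tt,pp,(130,150,230,240),4,'x1');b=over(sc,pp,(150,110,250,200),4,'x2')
cv2.imwrite('pics/v6.png',np.hstack([a,b]))
E
```

```text
t 8.03 q [ 0.634  1.055  0.954 -0.677  1.986  0.867] P [0.5206 0.2977 0.1495] G [0.5113 0.2574 0.1271] op 0.0594 F [ 0.7 -0.5 -3.4]
x [ 0.104  0.464 -0.88 ] y [ 0.975 -0.224 -0.003] z [-0.199 -0.857 -0.475]
maxmm 5.7 maxdeg 0.15
[{"offset": [5.1, -1.1, -2.3], "rotation": [-0.0017, -0.0017, -0.0002]}, {"offset": [5.1, -1.0, -2.4], "rotation": [-0.0018, -0.0018, -0.0003]}, {"offset": [5.1, -1.1, -2.4], "rotation": [-0.0017, -0.0017, -0.0002]}, {"offset": [5.1, -1.1, -2.3], "rotation": [-0.0017, -0.0018, -0.0002]}]
hs lowest 0.013967524654843938
```

View pics/v6.png

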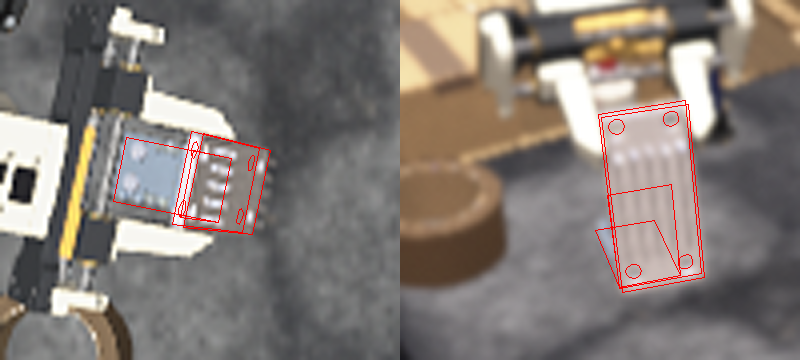

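Call:
apply_moves:
  motion:
    - {"offset": [5.1,-1.1,-2.3],"rotation": [-0.0017,-0.0017,0]}
    - {"offset": [5.1,-1.0,-2.4],"rotation": [-0.0017,-0.0017,0]}
    - {"offset": [5.1,-1.1,-2.4],"rotation": [-0.0017,-0.0017,0]}
    - {"offset": [4,-1.0,-2],"rotation": [-0.0017,-0.0017,0]}
    - {"offset": [0,0,0],"rotation": [0,0,0]}

```text
time: 8.55
tool_pos: [0.5156, 0.3181, 0.1353]
tool_rot: [-3.132, 1.085, 1.361]
contact_force: [-0.2, -0.6, -3.5]
opening: 0.0595
```

```bash
python3 st.py; python3 - <<'E'
from ph1 import *
s,P,R=cur()
for d in (.003,.001,0.,-.002):
    PB,RB,H=goal(12,d,.0)
    P1,R1=plan(PB,RB,1,piv=.047)
print('hs lowest',min(min(p[:,2]) for p in hspts(P+R.apply(tp),R*tR)))
E
```

```text
t 8.55 q [ 0.661  1.094  0.911 -0.669  2.007  0.876] P [0.5156 0.3181 0.1353] G [0.5065 0.2776 0.1134] op 0.0595 F [-0.2 -0.6 -3.5]
x [ 0.097  0.457 -0.884] y [ 0.976 -0.216 -0.004] z [-0.193 -0.863 -0.467]
maxmm 5.3 maxdeg 0.29
[{"offset": [-0.1, 5.2, 0.9], "rotation": [-0.0004, 0.0028, 0.0042]}]
maxmm 5.3 maxdeg 0.29
[{"offset": [0.8, 5.2, -0.9], "rotation": [-0.0004, 0.0028, 0.0042]}]
maxmm 5.6 maxdeg 0.29
[{"offset": [1.3, 5.2, -1.7], "rotation": [-0.0004, 0.0028, 0.0042]}]
maxmm 6.6 maxdeg 0.29
[{"offset": [2.2, 5.2, -3.5], "rotation": [-0.0004, 0.0028, 0.0042]}]
hs lowest 0.0004153107711323406
```

Call:
apply_moves:
  motion:
    - {"offset": [0,2.6,0],"rotation": [0,0.001,0.002]}
    - {"offset": [0.4,2.6,-0.6],"rotation": [0,0.001,0.002]}
    - {"offset": [0.4,0,-0.6],"rotation": [0,0,0]}
    - {"offset": [0,0,0],"rotation": [0,0,0]}

```text
time: 8.88
tool_pos: [0.5204, 0.3192, 0.1352]
tool_rot: [-3.139, 1.085, 1.355]
contact_force: [0.5, -0.4, -2.4]
opening: 0.0596
```

```bash
python3 st.py; python3 - <<'E'
from ph1 import *
s,P,R=cur()
PB,RB,H=goal(12,0,.0)
P1,R1=plan(PB,RB,1,piv=.047)
print('hs lowest',min(min(p[:,2]) for p in hspts(P+R.apply(tp),R*tR)))
sc=read_camera('scene');save(sc,'sc7');tt=read_camera('top');save(tt,'top7')
pp=hspts(P+R.apply(tp),R*tR)+list(bs(.507,.2565,-12.6))
a=over(tt,pp,(130,150,230,240),4,'x1');b=over(sc,pp,(150,110,250,200),4,'x2')
cv2.imwrite('pics/v7.png',np.hstack([a,b]))
E
```

```text
t 8.88 q [ 0.659  1.103  0.891 -0.675  2.015  0.869] P [0.5204 0.3192 0.1352] G [0.5114 0.2786 0.1133] op 0.0596 F [ 0.5 -0.4 -2.4]
x [ 0.1    0.456 -0.884] y [ 0.976 -0.217 -0.001] z [-0.193 -0.863 -0.467]
maxmm 0.7 maxdeg 0.19
[{"offset": [0.2, 0.7, 0.1], "rotation": [0.0001, 0.0031, 0.0011]}]
hs lowest 0.00042862075627110585
```

View pics/v7.png

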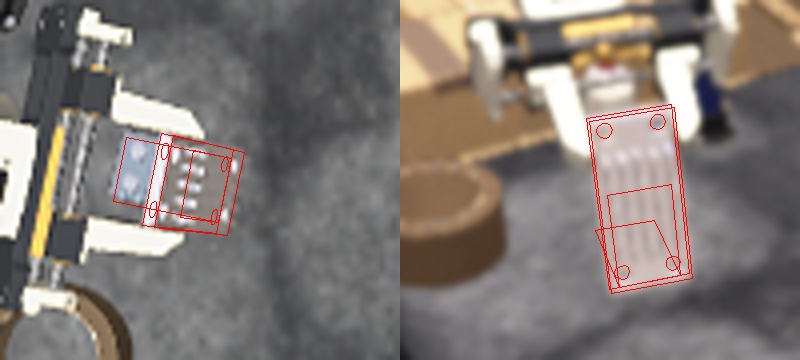

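Call:
apply_moves:
  motion:
    - {"offset": [0.9,0.5,-1.1],"rotation": [0,0.003,0.001]}
    - {"offset": [0.9,0,-1.1],"rotation": [0,0,0]}
    - {"offset": [0,0,0],"rotation": [0,0,0]}

```text
time: 9.23
tool_pos: [0.5214, 0.3201, 0.135]
tool_rot: [-3.138, 1.087, 1.351]
contact_force: [-0.4, -0.8, -2.9]
opening: 0.0594
```

```bash
python3 st.py; python3 - <<'E'
from ph1 import *
s,P,R=cur()
print('hs lowest',min(min(p[:,2]) for p in hspts(P+R.apply(tp),R*tR)))
E
```

```text
t 9.23 q [ 0.658  1.107  0.882 -0.675  2.021  0.867] P [0.5214 0.3201 0.135 ] G [0.5122 0.2795 0.1131] op 0.0594 F [-0.4 -0.8 -2.9]
x [ 0.101  0.454 -0.885] y [ 0.975 -0.221 -0.002] z [-0.196 -0.863 -0.466]
hs lowest 0.00028709363248163866
```

Call:
apply_moves:
  motion:
    - {"offset": [1.4,0,-0.8],"rotation": [0,0,0]}
    - {"offset": [1.4,0,-0.8],"rotation": [0,0,0]}
    - {"offset": [0.5,0,0],"rotation": [0,0,0]}

```text
time: 9.48
tool_pos: [0.5218, 0.3208, 0.1345]
tool_rot: [-3.138, 1.094, 1.346]
contact_force: [-2.3, -2.6, -0.6]
opening: 0.0594
```

```bash
python3 st.py; python3 - <<'E'
from ph1 import *
s,P,R=cur()
print('hs lowest',min(min(p[:,2]) for p in hspts(P+R.apply(tp),R*tR)))
E
```

```text
t 9.48 q [ 0.658  1.114  0.871 -0.678  2.032  0.867] P [0.5218 0.3208 0.1345] G [0.5124 0.2802 0.1129] op 0.0594 F [-2.3 -2.6 -0.6]
x [ 0.102  0.447 -0.889] y [ 0.974 -0.226 -0.002] z [-0.201 -0.865 -0.459]
hs lowest 0.0002824231003819011
```

Call:
apply_moves:
  motion:
    - {"offset": [0,0,0],"rotation": [0,0,0]}
    - {"offset": [0,0,0],"rotation": [0,0,0]}
    - {"offset": [0,0,0],"rotation": [0,0,0]}
    - {"offset": [0,0,0],"rotation": [0,0,0]}
  grip: 0.12

```text
time: 9.82
tool_pos: [0.5226, 0.3213, 0.1357]
tool_rot: [3.138, 1.092, 1.341]
contact_force: [0.0, 0.5, -0.1]
opening: 0.0793
```

```bash
python3 st.py; python3 - <<'E'
from ph1 import *
s,P,R=cur()
sc=read_camera('scene');save(sc,'sc8');tt=read_camera('top');save(tt,'top8')
pp=hspts(*[goal(12,0,0)[2],Ro.from_matrix(np.eye(3))]) if 0 else []
a=over(tt,pp,(130,150,230,240),4,'x1');b=over(sc,pp,(150,110,250,200),4,'x2')
cv2.imwrite('pics/v8.png',np.hstack([a,b]))
E
```

```text
t 9.82 q [ 0.658  1.113  0.869 -0.679  2.032  0.867] P [0.5226 0.3213 0.1357] G [0.5132 0.2807 0.114 ] op 0.0793 F [ 0.   0.5 -0.1]
x [ 0.105  0.448 -0.888] y [ 0.974 -0.225  0.001] z [-0.199 -0.865 -0.46 ]
```

View pics/v8.png

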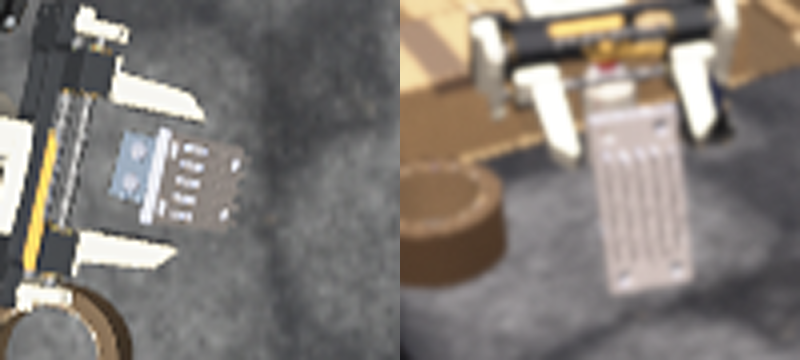

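Call:
apply_moves:
  motion:
    - {"offset": [0,0,-9],"rotation": [0,0,0]}
    - {"offset": [0,0,-14],"rotation": [0,0,0]}
    - {"offset": [0,0,-16],"rotation": [0,0,0]}
    - {"offset": [-5,0,-16],"rotation": [0,0,0]}
    - {"offset": [-18,-10,-10],"rotation": [0,0,0]}
    - {"offset": [-22,-15,-8],"rotation": [0,0,0]}
    - {"offset": [-22,-20,-8],"rotation": [0,0,0]}
    - {"offset": [-22,-25,-8],"rotation": [0,0,0]}

```text
time: 10.58
tool_pos: [0.4639, 0.3743, 0.252]
tool_rot: [-3.13, 1.1, 1.35]
contact_force: [-0.4, 0.8, -0.4]
opening: 0.0807
```

```bash
python3 st.py; python3 - <<'E'
from ph1 import *
s,P,R=cur()
phi=np.radians(-25); z=tdir(phi,BYAW); RB=toolR(z,Rz(BYAW).apply([1,0,0]))
# standoff in front
G=stand(0.)-.09*z; print(G)
PB=G-.047*z
rv=(R.inv()*RB).as_rotvec(); print(np.degrees(np.linalg.norm(rv)))
Rm=R*Ro.from_rotvec(rv*.5); 
Gm=np.array([.42,.20,.24]); Pm=Gm-Rm.apply([0,0,.047])
q=path(P,R,Pm,Rm,12,np.array(s['qpos'])); q=path(Pm,Rm,PB,RB,12,q)
plan(Pm,Rm,12,P,R,piv=.047)
E
```

```text
t 10.58 q [ 0.758  0.993  0.811 -0.672  2.24   0.818] P [0.4639 0.3743 0.252 ] G [0.4542 0.3335 0.2307] op 0.0807 F [-0.4  0.8 -0.4]
x [ 0.099  0.443 -0.891] y [ 0.974 -0.229 -0.005] z [-0.206 -0.867 -0.453]
[0.49086481 0.18431531 0.10244688]
128.0316332571402
1 [ 0.74  0.92  0.9  -0.6   2.15  0.85] dq 0.09 wrist [0.51 0.57 0.39]
2 [ 0.72  0.85  0.98 -0.55  2.06  0.88] dq 0.092 wrist [0.5  0.54 0.42]
3 [ 0.69  0.78  1.06 -0.49  1.97  0.89] dq 0.093 wrist [0.5  0.51 0.44]
4 [ 0.67  0.71  1.14 -0.45  1.87  0.89] dq 0.093 wrist [0.49 0.48 0.46]
5 [ 0.64  0.64  1.21 -0.4   1.78  0.88] dq 0.093 wrist [0.48 0.45 0.48]
6 [ 0.6   0.58  1.29 -0.35  1.69  0.86] dq 0.092 wrist [0.47 0.42 0.49]
7 [ 0.56  0.51  1.36 -0.31  1.6   0.83] dq 0.09 wrist [0.47 0.38 0.51]
8 [ 0.51  0.45  1.43 -0.26  1.51  0.79] dq 0.088 wrist [0.46 0.35 0.52]
9 [ 0.46  0.39  1.5  -0.2   1.43  0.73] dq 0.084 wrist [0.45 0.31 0.53]
10 [ 0.4   0.33  1.57 -0.14  1.35  0.67] dq 0.079 wrist [0.44 0.27 0.53]
11 [ 0.34  0.28  1.63 -0.06  1.28  0.58] dq 0.083 wrist [0.43 0.23 0.54]
12 [0.27 0.23 1.69 0.02 1.21 0.48] dq 0.099 wri
[... 1071 characters left out ...]
-0.3, 8.8], "rotation": [-0.0003, 0.0931, -0.0006]}, {"offset": [-12.8, -0.2, 8.1], "rotation": [-0.0002, 0.0931, -0.0005]}, {"offset": [-13.4, -0.3, 7.3], "rotation": [-0.0003, 0.0931, -0.0006]}, {"offset": [-14.1, -0.3, 6.3], "rotation": [-0.0002, 0.0931, -0.0006]}, {"offset": [-14.6, -0.2, 5.5], "rotation": [-0.0003, 0.0931, -0.0005]}, {"offset": [-15.1, -0.3, 4.5], "rotation": [-0.0003, 0.0931, -0.0006]}, {"offset": [-15.4, -0.3, 3.5], "rotation": [-0.0002, 0.0931, -0.0005]}, {"offset": [-15.6, -0.3, 2.4], "rotation": [-0.0003, 0.0932, -0.0006]}, {"offset": [-15.8, -0.4, 1.4], "rotation": [-0.0002, 0.0931, -0.0006]}, {"offset": [-15.9, -0.3, 0.3], "rotation": [-0.0003, 0.0931, -0.0005]}]
```

Call:
apply_moves:
  motion:
    - {"offset": [-10.3,-0.2,10.1],"rotation": [0,0.093,-0.0005]}
    - {"offset": [-11.1,-0.3,9.5],"rotation": [0,0.093,-0.0005]}
    - {"offset": [-12.0,-0.3,8.8],"rotation": [0,0.093,-0.0005]}
    - {"offset": [-12.8,-0.2,8.1],"rotation": [0,0.093,-0.0005]}
    - {"offset": [-13.4,-0.3,7.3],"rotation": [0,0.093,-0.0005]}
    - {"offset": [-14.1,-0.3,6.3],"rotation": [0,0.093,-0.0005]}
    - {"offset": [-14.6,-0.2,5.5],"rotation": [0,0.093,-0.0005]}
    - {"offset": [-15.1,-0.3,4.5],"rotation": [0,0.093,-0.0005]}
    - {"offset": [-15.4,-0.3,3.5],"rotation": [0,0.093,-0.0005]}
    - {"offset": [-15.6,-0.3,2.4],"rotation": [0,0.093,-0.0005]}
    - {"offset": [-15.8,-0.4,1.4],"rotation": [0,0.093,-0.0005]}
    - {"offset": [-15.9,-0.3,0.3],"rotation": [0,0.093,-0.0005]}

```text
time: 11.58
tool_pos: [0.4125, 0.2009, 0.2921]
tool_rot: [3.129, -0.076, 1.359]
contact_force: [0.9, -0.7, -0.7]
opening: 0.0809
```

```bash
python3 st.py; python3 - <<'E'
from ph1 import *
s,P,R=cur()
phi=np.radians(-25); z=tdir(phi,BYAW); RB=toolR(z,Rz(BYAW).apply([1,0,0]))
# standoff in front
G=stand(0.)-.10*z; print(G)
PB=G-.047*z
plan(PB,RB,12,piv=.047)
E
```

```text
t 11.58 q [0.251 0.195 1.731 0.067 1.171 0.439] P [0.4125 0.2009 0.2921] G [0.4138 0.2042 0.2452] op 0.0809 F [ 0.9 -0.7 -0.7]
x [0.21  0.975 0.076] y [ 0.977 -0.211  0.013] z [ 0.029  0.071 -0.997]
[0.48888776 0.1754705  0.10667307]
maxmm 16.9 maxdeg 5.06
[{"offset": [-6.0, 6.5, 11.7], "rotation": [0.0006, 0.0882, 0.0012]}, {"offset": [-7.1, 6.5, 11.5], "rotation": [0.0005, 0.0882, 0.0011]}, {"offset": [-8.0, 6.5, 11.2], "rotation": [0.0006, 0.0883, 0.0012]}, {"offset": [-8.9, 6.5, 10.8], "rotation": [0.0006, 0.0882, 0.0011]}, {"offset": [-9.9, 6.6, 10.3], "rotation": [0.0005, 0.0882, 0.0012]}, {"offset": [-10.7, 6.5, 9.8], "rotation": [0.0006, 0.0882, 0.0012]}, {"offset": [-11.6, 6.6, 9.1], "rotation": [0.0006, 0.0883, 0.0011]}, {"offset": [-12.3, 6.6, 8.5], "rotation": [0.0005, 0.0882, 0.0012]}, {"offset": [-13.0, 6.6, 7.7], "rotation": [0.0006, 0.0882, 0.0012]}, {"offset": [-13.6, 6.6, 6.9], "rotation": [0.0006, 0.0882, 0.0011]}, {"offset": [-14.1, 6.6, 6.0], "rotation": [0.0005, 0.0883, 0.0012]}, {"offset": [-14.7, 6.6, 5.2], "rotation": [0.0006, 0.0882, 0.0011]}]
```

Call:
apply_moves:
  motion:
    - {"offset": [-6.0,6.5,11.7],"rotation": [0.0006,0.088,0.001]}
    - {"offset": [-7.1,6.5,11.5],"rotation": [0.0006,0.088,0.001]}
    - {"offset": [-8.0,6.5,11.2],"rotation": [0.0006,0.088,0.001]}
    - {"offset": [-8.9,6.5,10.8],"rotation": [0.0006,0.088,0.001]}
    - {"offset": [-9.9,6.6,10.3],"rotation": [0.0006,0.088,0.001]}
    - {"offset": [-10.7,6.5,9.8],"rotation": [0.0006,0.088,0.001]}
    - {"offset": [-11.6,6.6,9.1],"rotation": [0.0006,0.088,0.001]}
    - {"offset": [-12.3,6.6,8.5],"rotation": [0.0006,0.088,0.001]}
    - {"offset": [-13.0,6.6,7.7],"rotation": [0.0006,0.088,0.001]}
    - {"offset": [-13.6,6.6,6.9],"rotation": [0.0006,0.088,0.001]}
    - {"offset": [-12,6.6,4],"rotation": [0.0006,0.088,0.001]}

```text
time: 12.5
tool_pos: [0.4834, 0.1325, 0.1543]
tool_rot: [3.031, -1.09, 1.438]
contact_force: [0.2, 0.6, -0.4]
opening: 0.0808
```

```bash
python3 st.py; python3 - <<'E'
from ph1 import *
s,P,R=cur()
sc=read_camera('scene');save(sc,'sc9');tt=read_camera('top');save(tt,'top9')
pickle.dump((sc,tt),open('st9.pkl','wb'))
print([ (np.round(d['location'],3).tolist(),round(d['score'],2)) for d in tip_of('heatsink_plate',sc)],[ (np.round(d['location'],3).tolist(),round(d['score'],2)) for d in tip_of('heatsink_plate',tt)])
PB,RB,H=goal(12,0,0); RH=RB*tR
pp=hspts(H,RH)
a=over(tt,pp,(130,150,230,240),4,'x1');b=over(sc,pp,(150,110,250,200),4,'x2')
cv2.imwrite('pics/v9.png',np.hstack([a,b]));print(H)
E
```

```text
t 12.5 q [-0.372  0.634  2.044  1.246  1.197 -1.131] P [0.4834 0.1325 0.1543] G [0.494  0.1729 0.1327] op 0.0808 F [ 0.2  0.6 -0.4]
x [0.061 0.458 0.887] y [ 0.972 -0.228  0.051] z [ 0.226  0.859 -0.46 ]
[([0.506, 0.26, 0.066], 0.57)] [([0.51, 0.265, 0.062], 0.77)]
[0.50909454 0.26587043 0.06441124]
```

View pics/v9.png

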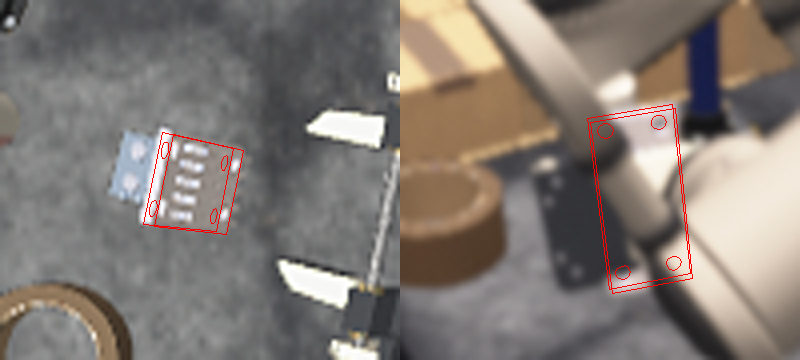

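```bash
python3 - <<'E'
from ph1 import *
s,P,R=cur()
phi=np.radians(-20); z=tdir(phi,BYAW); RB=toolR(z,Rz(BYAW).apply([1,0,0]))
H=np.array([.5088,.2655,.0645]); print(R.inv().apply(H-P))
PB=H-.047*z-.05*z
P1,R1=plan(PB,RB,5,piv=.047)
plan(H-.047*z,RB,5,P1,R1)
E
```

```text
[-0.01642618 -0.0086738   0.1609764 ]
maxmm 14.4 maxdeg 1.65
[{"offset": [-5.9, -1.2, 12.9], "rotation": [0.0054, 0.0271, 0.0078]}, {"offset": [-6.3, -1.2, 12.8], "rotation": [0.0054, 0.0271, 0.0077]}, {"offset": [-6.6, -1.0, 12.6], "rotation": [0.0054, 0.0271, 0.0078]}, {"offset": [-7.0, -0.9, 12.6], "rotation": [0.0054, 0.0271, 0.0077]}, {"offset": [-7.3, -0.8, 12.3], "rotation": [0.0054, 0.0271, 0.0078]}]
maxmm 10.0 maxdeg 0.00
[{"offset": [-0.0, -0.0, 10.0], "rotation": [0.0, 0.0, -0.0]}, {"offset": [-0.0, -0.0, 10.0], "rotation": [0.0, 0.0, -0.0]}, {"offset": [-0.0, -0.0, 10.0], "rotation": [0.0, 0.0, -0.0]}, {"offset": [-0.0, -0.0, 10.0], "rotation": [0.0, 0.0, -0.0]}, {"offset": [-0.0, -0.0, 10.0], "rotation": [0.0, 0.0, -0.0]}]
```

Call:
apply_moves:
  motion:
    - {"offset": [-5.9,-1.2,12.9],"rotation": [0.0054,0.027,0.0078]}
    - {"offset": [-6.3,-1.2,12.8],"rotation": [0.0054,0.027,0.0078]}
    - {"offset": [-6.6,-1,12.6],"rotation": [0.0054,0.027,0.0078]}
    - {"offset": [-7.0,-0.9,12.6],"rotation": [0.0054,0.027,0.0078]}
    - {"offset": [-7.3,-0.8,9],"rotation": [0.0054,0.027,0.0078]}
    - {"offset": [0,0,0],"rotation": [0,0,0]}
  grip: 0

```text
time: 13.2
tool_pos: [0.4893, 0.1793, 0.1106]
tool_rot: [3.072, -1.21, 1.429]
contact_force: [-0.3, 0.4, -0.5]
opening: 0.0918
```

```bash
python3 st.py; python3 - <<'E'
from ph1 import *
s,P,R=cur()
phi=np.radians(-20); z=tdir(phi,BYAW); RB=toolR(z,Rz(BYAW).apply([1,0,0]))
H=np.array([.5088,.2655,.0645]); print(R.inv().apply(H-P))
plan(H-.047*z,RB,6,piv=.047)
tt=read_camera('top');save(tt,'top10')
a=over(tt,[],(130,150,260,240),5,'v10')
E
```

```text
t 13.2 q [-0.291  0.801  2.03   1.386  1.251 -1.27 ] P [0.4893 0.1793 0.1106] G [0.4987 0.2223 0.094 ] op 0.0918 F [-0.3  0.4 -0.5]
x [0.05  0.35  0.935] y [ 0.978 -0.205  0.024] z [ 0.2    0.914 -0.352]
[-0.01197728  0.00028501  0.09891538]
maxmm 8.9 maxdeg 0.29
[{"offset": [-2.1, 0.0, 8.7], "rotation": [-0.0007, 0.0019, 0.0046]}, {"offset": [-2.1, 0.0, 8.6], "rotation": [-0.0007, 0.0018, 0.0046]}, {"offset": [-2.1, 0.1, 8.6], "rotation": [-0.0006, 0.0019, 0.0046]}, {"offset": [-2.1, -0.0, 8.7], "rotation": [-0.0007, 0.0018, 0.0046]}, {"offset": [-2.2, 0.0, 8.6], "rotation": [-0.0007, 0.0019, 0.0045]}, {"offset": [-2.1, 0.0, 8.7], "rotation": [-0.0007, 0.0018, 0.0046]}]
```

View pics/v10.png

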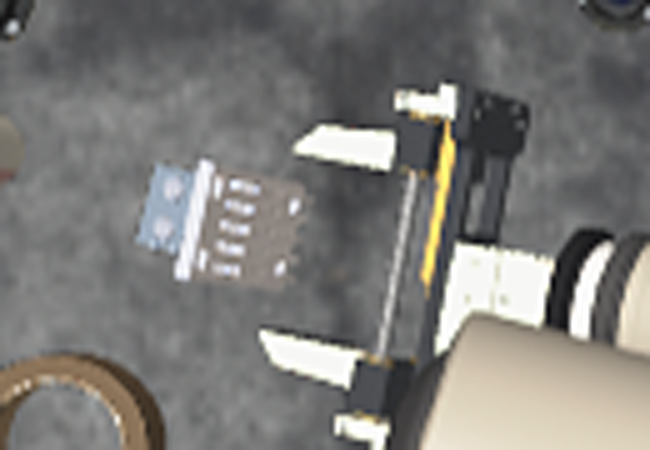

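Call:
apply_moves:
  motion:
    - {"offset": [-2.5,0,8.6],"rotation": [-0.0007,0.0019,0.0046]}
    - {"offset": [-2.5,0,8.6],"rotation": [-0.0007,0.0019,0.0046]}
    - {"offset": [-2.5,0,8.6],"rotation": [-0.0007,0.0019,0.0046]}
    - {"offset": [-2.3,0,8.6],"rotation": [-0.0007,0.0019,0.0046]}
    - {"offset": [-2.0,0,8],"rotation": [-0.0007,0.0019,0.0046]}
    - {"offset": [-1,0,4],"rotation": [-0.0007,0.0019,0.0046]}
    - {"offset": [0,0,0],"rotation": [0,0,0]}

```text
time: 13.83
tool_pos: [0.5, 0.222, 0.0871]
tool_rot: [3.109, -1.218, 1.383]
contact_force: [0.4, 0.1, -0.9]
opening: 0.0917
```

```bash
python3 st.py; python3 - <<'E'
from ph1 import *
s,P,R=cur()
phi=np.radians(-20); z=tdir(phi,BYAW); RB=toolR(z,Rz(BYAW).apply([1,0,0]))
H=np.array([.5088,.2655,.0645]); print(R.inv().apply(H-P))
plan(H-.047*z,RB,1,piv=.047)
tt=read_camera('top');save(tt,'top11')
a=over(tt,[],(130,150,260,240),5,'v11')
E
```

```text
t 13.83 q [-0.192  0.862  2.008  1.501  1.223 -1.293] P [0.5    0.222  0.0871] G [0.5097 0.265  0.0708] op 0.0917 F [ 0.4  0.1 -0.9]
x [0.064 0.34  0.938] y [ 0.976 -0.216  0.011] z [ 0.207  0.915 -0.346]
[-0.00581679 -0.00100997  0.04942373]
maxmm 6.5 maxdeg 0.70
[{"offset": [-6.0, -0.9, 2.4], "rotation": [0.0019, 0.004, 0.0113]}]
```

View pics/v11.png

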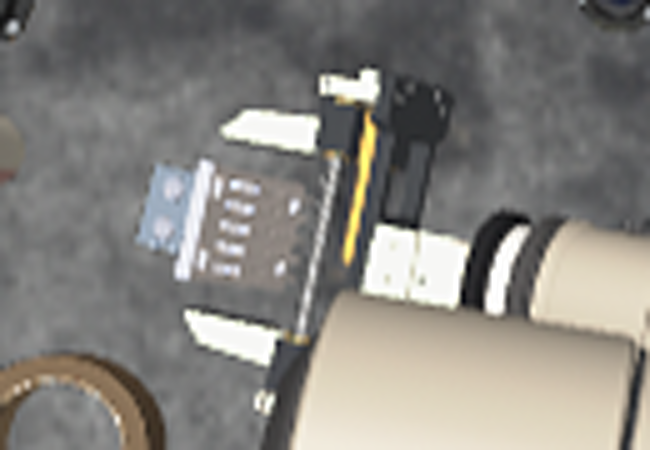

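Call:
apply_moves:
  motion:
    - {"offset": [-3.5,-0.5,1.2],"rotation": [0.001,0.002,0.006]}
    - {"offset": [-2.8,-0.4,1.0],"rotation": [0.001,0.002,0.005]}
    - {"offset": [0,0,0],"rotation": [0,0,0]}

```text
time: 14.13
tool_pos: [0.499, 0.2216, 0.0798]
tool_rot: [-3.139, -1.222, 1.348]
contact_force: [0.2, -0.1, 0.2]
opening: 0.092
```

Call:
apply_moves:
  motion:
    - {"offset": [0,0,0],"rotation": [0,0,0]}
    - {"offset": [0,0,0],"rotation": [0,0,0]}
    - {"offset": [0,0,0],"rotation": [0,0,0]}
    - {"offset": [0,0,0],"rotation": [0,0,0]}
    - {"offset": [0,0,0],"rotation": [0,0,0]}
    - {"offset": [0,0,0],"rotation": [0,0,0]}
  grip: 1
  grip_force: 60

```text
time: 14.63
tool_pos: [0.4995, 0.2204, 0.0797]
tool_rot: [-3.138, -1.222, 1.345]
contact_force: [0.6, 0.6, 0.5]
opening: 0.0592
```

```bash
python3 st.py; python3 - <<'E'
from ph1 import *
s,P,R=cur()
sc=read_camera('scene');save(sc,'sc12');tt=read_camera('top');save(tt,'top12')
PB,RB,H=goal(12,0,0); RH=RB*tR
H=np.array([.5088,.2655,.0645]);print(R.inv().apply(H-P))
pp=hspts(H,RH)
a=over(tt,pp,(130,150,230,240),4,'x1');b=over(sc,pp,(150,110,250,200),4,'x2')
cv2.imwrite('pics/v12.png',np.hstack([a,b]))
E
```

```text
t 14.63 q [-0.197  0.881  2.007  1.504  1.227 -1.299] P [0.4995 0.2204 0.0797] G [0.5093 0.2635 0.0637] op 0.0592 F [0.6 0.6 0.5]
x [0.076 0.333 0.94 ] y [ 0.975 -0.221 -0.001] z [ 0.207  0.917 -0.342]
[ 0.0014096  -0.00091558  0.04850098]
```

View pics/v12.png

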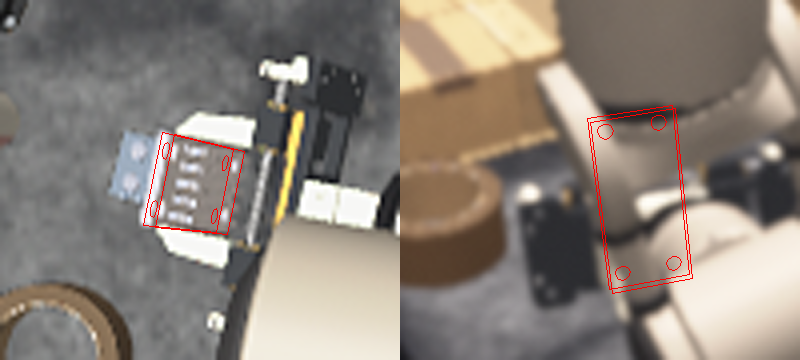

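```bash
cat > ph2.py <<'E'
from ph1 import *
CX,CY,CYAW=.448,-.2405,np.radians(3.8)
def seat(up,dx=0,dy=0,roll=0.):
    x=Rz(CYAW).apply([1,0,0]);z=np.array([0,0,-1.]);RH=Ro.from_matrix(np.c_[x,np.cross(z,x),z])
    H=np.array([CX+dx,CY+dy,.049+up]); RT=RH*tR2.inv(); return H-RT.apply(tp2),RT,H,RH
try:
    tp2,_q=pickle.load(open('grasp2.pkl','rb'));tR2=Ro.from_quat(_q)
except FileNotFoundError: pass
E
python3 - <<'E'
from ph1 import *
s,P,R=cur()
H=np.array([.5088,.2655,.0645]);tp2=R.inv().apply(H-P);tp2[1]=0
PB,RB,_=goal(12,0,0); RH=RB*tR; t=R.inv()*RH
# align x_hs with tool y exactly
m=t.as_matrix(); y=m[:,1].copy(); y[1]=0;y/=np.linalg.norm(y); x=np.array([0,1.,0]); z=np.cross(x,y); t2=Ro.from_matrix(np.c_[x,y,z]); print(m.round(3).tolist(),t2.as_matrix().round(3).tolist(),tp2)
pickle.dump((tp2,t2.as_quat()),open('grasp2.pkl','wb'))
E
python3 - <<'E'
from ph2 import *
s,P,R=cur()
P1=P-.0*R.apply([0,0,1])+np.array([-.035,-.055,.10])
q=path(P,R,P1,R,6,np.array(s['qpos']))
PB,RB,H,RH=seat(.09)
rv=(R.inv()*RB).as_rotvec();print(np.degrees(np.linalg.norm(rv)))
Rm=R*Ro.from_rotvec(rv*.6);Gm=np.array([.45,-.02,.19]);Pm=Gm-Rm.apply([0,0,.047])
q=path(P1,R,Pm,Rm,12,q);q=path(Pm,Rm,PB,RB,12,q)
E
```

```text
[[0.002, -0.99, 0.139], [1.0, 0.002, -0.002], [0.002, 0.139, 0.99]] [[0.0, -0.99, 0.139], [1.0, 0.0, 0.0], [0.0, 0.139, 0.99]] [0.00139363 0.         0.04846101]
1 [-0.22  0.84  2.03  1.47  1.24 -1.28] dq 0.041 wrist [ 0.44 -0.02  0.18]
2 [-0.24  0.8   2.04  1.44  1.24 -1.25] dq 0.041 wrist [ 0.44 -0.03  0.2 ]
3 [-0.27  0.76  2.06  1.41  1.26 -1.23] dq 0.042 wrist [ 0.43 -0.04  0.22]
4 [-0.29  0.72  2.07  1.38  1.27 -1.2 ] dq 0.042 wrist [ 0.42 -0.05  0.23]
5 [-0.32  0.67  2.08  1.35  1.28 -1.17] dq 0.042 wrist [ 0.42 -0.06  0.25]
6 [-0.34  0.63  2.09  1.32  1.3  -1.14] dq 0.042 wrist [ 0.41 -0.07  0.27]
79.46979489534831
1 [-0.37  0.59  2.07  1.24  1.27 -1.08] dq 0.079 wrist [ 0.41 -0.08  0.29]
2 [-0.39  0.54  2.05  1.16  1.25 -1.02] dq 0.079 wrist [ 0.42 -0.09  0.31]
3 [-0.41  0.5   2.03  1.08  1.24 -0.97] dq 0.079 wrist [ 0.42 -0.1   0.33]
4 [-0.43  0.47  2.01  1.    1.22 -0.92] dq 0.078 wrist [ 0.42 -0.11  0.35]
5 [-0.44  0.44  1.98  0.92  1.21 -0.87] dq 0.077 wrist [ 0.42 -0.11  0.36]
6 [-0.45  0.41  1.96  0.85  1.21 -0.83] dq 0.076 wrist [ 0.42 -0.12  0.38]
7 [-0.46  0.39  1.94
[... 633 characters left out ...]
ist [ 0.44 -0.15  0.47]
4 [-0.52  0.32  1.8   0.24  1.11 -0.63] dq 0.045 wrist [ 0.44 -0.16  0.47]
5 [-0.52  0.33  1.79  0.19  1.09 -0.63] dq 0.045 wrist [ 0.44 -0.17  0.46]
6 [-0.53  0.34  1.79  0.15  1.06 -0.62] dq 0.045 wrist [ 0.44 -0.17  0.46]
7 [-0.54  0.34  1.78  0.1   1.04 -0.62] dq 0.046 wrist [ 0.44 -0.18  0.46]
8 [-0.55  0.35  1.78  0.06  1.01 -0.61] dq 0.047 wrist [ 0.44 -0.18  0.46]
9 [-0.56  0.36  1.78  0.01  0.98 -0.6 ] dq 0.047 wrist [ 0.44 -0.19  0.45]
10 [-0.56  0.37  1.78 -0.04  0.96 -0.59] dq 0.049 wrist [ 0.44 -0.19  0.45]
11 [-0.57  0.38  1.77 -0.09  0.92 -0.58] dq 0.05 wrist [ 0.44 -0.2   0.44]
12 [-0.58  0.4   1.77 -0.14  0.89 -0.56] dq 0.052 wrist [ 0.45 -0.2   0.44]
```

Call:
apply_moves:
  motion:
    - {"offset": [0,0,-6],"rotation": [0,0,0]}
    - {"offset": [0,0,-10],"rotation": [0,0,0]}
    - {"offset": [2,0,-12],"rotation": [0,0,0]}
    - {"offset": [8,-5,-14],"rotation": [0,0,0]}
    - {"offset": [15,-8,-14],"rotation": [0,0,0]}
    - {"offset": [20,-8,-14],"rotation": [0,0,0]}
    - {"offset": [20,-8,-14],"rotation": [0,0,0]}
    - {"offset": [16,-6,-8],"rotation": [0,0,0]}

```text
time: 15.4
tool_pos: [0.4488, 0.1648, 0.1858]
tool_rot: [-3.111, -1.211, 1.32]
contact_force: [0.2, 0.5, -2.9]
opening: 0.059
```

```bash
python3 st.py; python3 - <<'E'
from ph2 import *
s,P,R=cur()
sc=read_camera('scene');save(sc,'sc13');tt=read_camera('top');save(tt,'top13')
pp=hspts(P+R.apply(tp2),R*tR2)
a=over(tt,pp,(150,150,260,240),4,'x1');b=over(sc,pp,(180,80,270,180),4,'x2')
h=max(a.shape[0],b.shape[0]);Q=lambda i:cv2.copyMakeBorder(i,0,h-i.shape[0],0,0,0)
cv2.imwrite('pics/v13.png',np.hstack([Q(a),Q(b)]))
PB,RB,H,RH=seat(.09)
rv=(R.inv()*RB).as_rotvec();print(np.degrees(np.linalg.norm(rv)))
Rm=R*Ro.from_rotvec(rv*.6);Gm=np.array([.45,-.02,.20]);Pm=Gm-Rm.apply([0,0,.047])
plan(Pm,Rm,11,piv=.047)
E
```

```text
t 15.4 q [-0.355  0.599  2.128  1.299  1.297 -1.132] P [0.4488 0.1648 0.1858] G [0.4583 0.2077 0.1693] op 0.059 F [ 0.2  0.5 -2.9]
x [0.087 0.341 0.936] y [ 0.975 -0.22  -0.011] z [ 0.203  0.914 -0.352]
78.9417986399146
maxmm 20.4 maxdeg 4.31
[{"offset": [-1.2, 4.1, -19.9], "rotation": [0.0084, -0.0732, -0.0147]}, {"offset": [-2.6, 3.9, -19.6], "rotation": [0.0083, -0.0732, -0.0147]}, {"offset": [-4.2, 3.7, -19.1], "rotation": [0.0084, -0.0732, -0.0147]}, {"offset": [-5.5, 3.3, -18.5], "rotation": [0.0084, -0.0733, -0.0146]}, {"offset": [-7.0, 3.1, -17.9], "rotation": [0.0083, -0.0732, -0.0147]}, {"offset": [-8.3, 2.7, -17.0], "rotation": [0.0084, -0.0732, -0.0147]}, {"offset": [-9.5, 2.4, -16.2], "rotation": [0.0084, -0.0732, -0.0147]}, {"offset": [-10.7, 2.1, -15.2], "rotation": [0.0083, -0.0732, -0.0147]}, {"offset": [-11.9, 1.8, -14.1], "rotation": [0.0084, -0.0732, -0.0147]}, {"offset": [-12.8, 1.4, -12.9], "rotation": [0.0083, -0.0732, -0.0147]}, {"offset": [-13.8, 1.0, -11.8], "rotation": [0.0084, -0.0733, -0.0147]}]
```

View pics/v13.png

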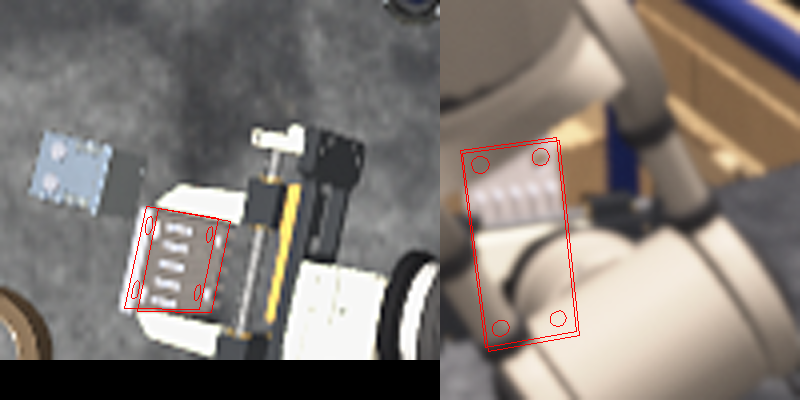

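Held well, backstop clear. Now the rest of the turn.

Call:
apply_moves:
  motion:
    - {"offset": [-1.2,4.1,-19.9],"rotation": [0.0084,-0.073,-0.0147]}
    - {"offset": [-2.6,3.9,-19.6],"rotation": [0.0084,-0.073,-0.0147]}
    - {"offset": [-4.2,3.7,-19.1],"rotation": [0.0084,-0.073,-0.0147]}
    - {"offset": [-5.5,3.3,-18.5],"rotation": [0.0084,-0.073,-0.0147]}
    - {"offset": [-7.0,3.1,-17.9],"rotation": [0.0084,-0.073,-0.0147]}
    - {"offset": [-8.3,2.7,-17.0],"rotation": [0.0084,-0.073,-0.0147]}
    - {"offset": [-9.5,2.4,-16.2],"rotation": [0.0084,-0.073,-0.0147]}
    - {"offset": [-10.7,2.1,-15.2],"rotation": [0.0084,-0.073,-0.0147]}
    - {"offset": [-11.9,1.8,-14.1],"rotation": [0.0084,-0.073,-0.0147]}
    - {"offset": [-12.8,1.4,-12.9],"rotation": [0.0084,-0.073,-0.0147]}
    - {"offset": [-13.8,1.0,-11.8],"rotation": [0.0084,-0.073,-0.0147]}

```text
time: 16.42
tool_pos: [0.4449, -0.0513, 0.2373]
tool_rot: [3.117, -0.362, 1.539]
contact_force: [-0.7, 1.4, -3.8]
opening: 0.0588
```

```bash
python3 st.py; python3 - <<'E'
from ph2 import *
s,P,R=cur()
PB,RB,H,RH=seat(.09)
plan(PB,RB,11,piv=.047)
E
```

```text
t 16.42 q [-0.48   0.298  1.808  0.362  1.199 -0.604] P [ 0.4449 -0.0513  0.2373] G [ 0.4466 -0.0347  0.1934] op 0.0588 F [-0.7  1.4 -3.8]
x [0.029 0.935 0.354] y [ 0.999 -0.04   0.023] z [ 0.036  0.353 -0.935]
maxmm 17.5 maxdeg 2.67
[{"offset": [-17.1, 0.9, -2.1], "rotation": [0.0032, -0.0454, -0.0095]}, {"offset": [-17.3, 0.8, -1.2], "rotation": [0.0032, -0.0455, -0.0095]}, {"offset": [-17.2, 0.5, -0.4], "rotation": [0.0032, -0.0454, -0.0095]}, {"offset": [-17.3, 0.4, 0.5], "rotation": [0.0033, -0.0455, -0.0095]}, {"offset": [-17.2, 0.2, 1.4], "rotation": [0.0032, -0.0454, -0.0095]}, {"offset": [-17.2, -0.0, 2.3], "rotation": [0.0032, -0.0455, -0.0095]}, {"offset": [-17.0, -0.2, 3.2], "rotation": [0.0032, -0.0454, -0.0095]}, {"offset": [-16.9, -0.3, 4.0], "rotation": [0.0032, -0.0454, -0.0094]}, {"offset": [-16.6, -0.5, 4.9], "rotation": [0.0032, -0.0455, -0.0095]}, {"offset": [-16.4, -0.7, 5.7], "rotation": [0.0033, -0.0454, -0.0095]}, {"offset": [-16.2, -0.8, 6.6], "rotation": [0.0032, -0.0455, -0.0095]}]
```

Call:
apply_moves:
  motion:
    - {"offset": [-17.1,0.9,-2.1],"rotation": [0.0032,-0.0455,-0.0095]}
    - {"offset": [-17.3,0.8,-1.2],"rotation": [0.0032,-0.0455,-0.0095]}
    - {"offset": [-17.2,0.5,-0.4],"rotation": [0.0032,-0.0455,-0.0095]}
    - {"offset": [-17.3,0.4,0.5],"rotation": [0.0032,-0.0455,-0.0095]}
    - {"offset": [-17.2,0.2,1.4],"rotation": [0.0032,-0.0455,-0.0095]}
    - {"offset": [-17.2,0,2.3],"rotation": [0.0032,-0.0455,-0.0095]}
    - {"offset": [-17.0,-0.2,3.2],"rotation": [0.0032,-0.0455,-0.0095]}
    - {"offset": [-16.9,-0.3,4.0],"rotation": [0.0032,-0.0455,-0.0095]}
    - {"offset": [-16.6,-0.5,4],"rotation": [0.0032,-0.0455,-0.0095]}
    - {"offset": [-16.4,-0.7,3],"rotation": [0.0032,-0.0455,-0.0095]}
    - {"offset": [-15,-0.8,2],"rotation": [0.0032,-0.0455,-0.0095]}
    - {"offset": [0,0,0],"rotation": [0,0,0]}

```text
time: 17.42
tool_pos: [0.4443, -0.2446, 0.1808]
tool_rot: [-3.111, 0.149, 1.658]
contact_force: [0.4, 0.7, -3.1]
opening: 0.0591
```

```bash
python3 st.py; python3 - <<'E'
from ph2 import *
s,P,R=cur()
PB,RB,H,RH=seat(.06)
print('H',P+R.apply(tp2),(R*tR2).as_matrix().round(3).tolist())
plan(PB,RB,5,piv=.047)
E
```

```text
t 17.42 q [-0.587  0.414  1.767 -0.173  0.899 -0.568] P [ 0.4443 -0.2446  0.1808] G [ 0.4434 -0.2517  0.1343] op 0.0591 F [ 0.4  0.7 -3.1]
x [-0.086  0.985 -0.148] y [ 0.996  0.082 -0.03 ] z [-0.018 -0.15  -0.989]
H [ 0.44328666 -0.25053098  0.13268152] [[0.996, 0.082, -0.03], [0.082, -0.997, -0.012], [-0.03, 0.009, -0.999]]
maxmm 5.2 maxdeg 0.41
[{"offset": [2.5, 1.0, 4.4], "rotation": [-0.0056, 0.0019, 0.004]}, {"offset": [2.5, 0.9, 4.3], "rotation": [-0.0055, 0.0019, 0.004]}, {"offset": [2.5, 0.9, 4.4], "rotation": [-0.0056, 0.002, 0.0041]}, {"offset": [2.5, 0.9, 4.4], "rotation": [-0.0056, 0.0019, 0.004]}, {"offset": [2.5, 0.8, 4.5], "rotation": [-0.0056, 0.0019, 0.004]}]
```

Call:
apply_moves:
  motion:
    - {"offset": [2.5,1.0,4.4],"rotation": [-0.0056,0.0019,0.004]}
    - {"offset": [2.5,0.9,4.4],"rotation": [-0.0056,0.0019,0.004]}
    - {"offset": [2.5,0.9,4.4],"rotation": [-0.0056,0.0019,0.004]}
    - {"offset": [2.5,0.9,4],"rotation": [-0.0056,0.0019,0.004]}
    - {"offset": [2,0.6,2],"rotation": [-0.0056,0.0019,0.004]}
    - {"offset": [0,0,0],"rotation": [0,0,0]}

```text
time: 17.92
tool_pos: [0.4457, -0.2314, 0.1537]
tool_rot: [-3.137, 0.127, 1.635]
contact_force: [-0.5, -0.2, -3.6]
opening: 0.0591
```

```bash
python3 st.py; python3 - <<'E'
from ph2 import *
s,P,R=cur()
H=P+R.apply(tp2);RH=R*tR2
print('H',H,RH.as_matrix().round(3).tolist())
sc=read_camera('scene');save(sc,'sc15');tt=read_camera('top');save(tt,'top15')
pickle.dump((sc,tt,H,RH.as_quat()),open('st15.pkl','wb'))
pp=hspts(H,RH)+ch(CX,CY,3.8)
a=over(tt,pp,(325,170,405,240),5,'x1');b=over(sc,pp,(250,220,330,340),5,'x2')
a0=over(tt,[],(325,170,405,240),5,'x1');b0=over(sc,[],(250,220,330,340),5,'x2')
h=max(a.shape[0],b.shape[0]);
cv2.imwrite('pics/v15.png',np.hstack([np.vstack([a,a0])[:600],b[:600]] ) if 0 else np.hstack([cv2.resize(np.vstack([a,a0]),(343,600)),b]))
E
```

```text
t 17.92 q [-0.579  0.443  1.813 -0.143  0.818 -0.549] P [ 0.4457 -0.2314  0.1537] G [ 0.4459 -0.2374  0.1071] op 0.0591 F [-0.5 -0.2 -3.6]
x [-0.064  0.99  -0.127] y [ 0.998  0.064 -0.004] z [ 0.004 -0.127 -0.992]
H [ 0.4458066  -0.23615932  0.10542549] [[0.998, 0.064, -0.005], [0.064, -0.998, 0.012], [-0.004, -0.012, -1.0]]
```

View pics/v15.png

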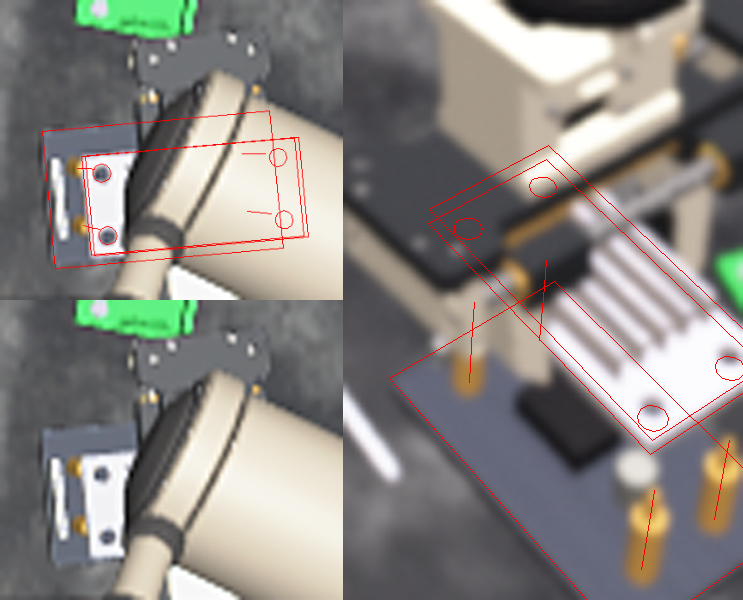

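```bash
python3 - <<'E'
from ph2 import *
sc,tt,H,q=pickle.load(open('st15.pkl','rb'));RH=Ro.from_quat(q)
pp=hspts(H,RH,fins=True)[:5]
a=over(tt,pp,(335,190,365,235),12,'x1');b=over(sc,pp,(350,0,1,1),1,'x2') if 0 else over(sc,pp,(350-20,280,410-20,330),8,'x2')
a0=over(tt,[],(335,190,365,235),12,'x1')
print(a.shape,b.shape); u=[proj(sc,p.mean(0)[None])[0].round(1) for p in pp]; print(u)
cv2.imwrite('pics/va.png',np.hstack([a,a0]))
u=np.array(u); 
b=over(sc,pp,(345,285,405,325),10,'x2') if 0 else None
x0=int(u[1:,0].max())-55;y0=int(u[1:,1].max())-35
b=over(sc,pp,(x0,y0,x0+70,y0+50),10,'vb')
E
```

```text
(540, 360, 3) (400, 480, 3)
[array([300.2, 275.9]), array([274.8, 262.3]), array([312.1, 300.2]), array([289.9, 254. ]), array([327.6, 290.2])]
```

View pics/va.png

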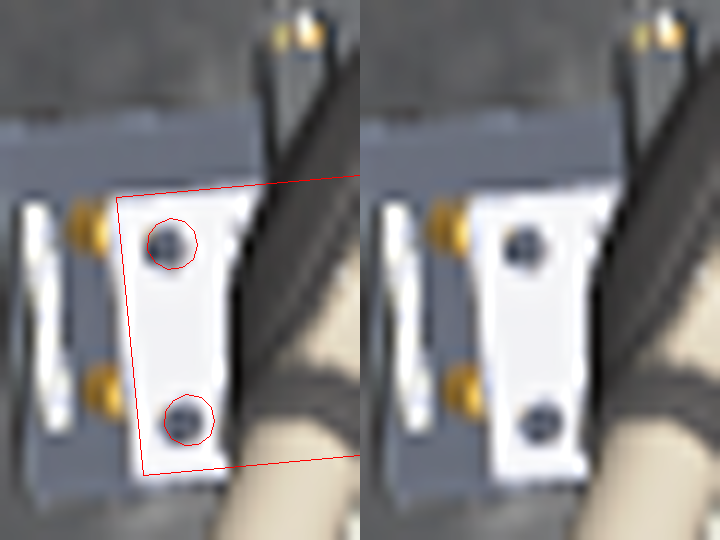

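View pics/vb.png

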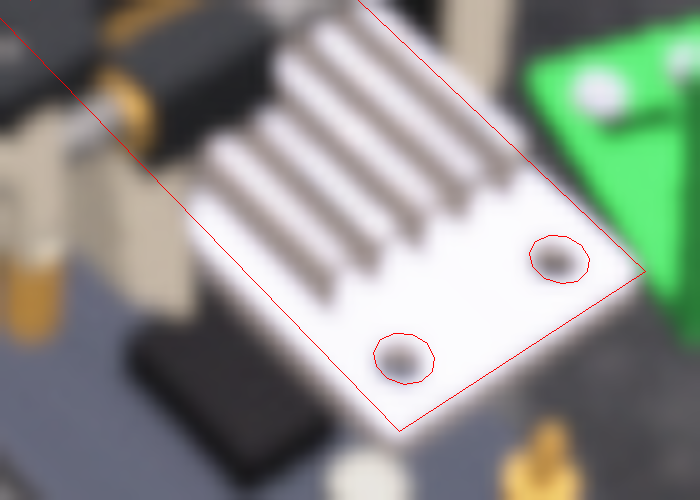

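```bash
sed -i 's/^CX,CY,CYAW=.*/CX,CY,CYAW=.4483,-.2408,np.radians(3.8)/' ph2.py; python3 - <<'E'
from ph2 import *
PB,RB,H,RH=seat(.024)
plan(PB,RB,5,piv=.047)
E
```

```text
maxmm 6.7 maxdeg 0.14
[{"offset": [0.1, 0.4, 6.7], "rotation": [-0.0009, -0.0022, -0.0003]}, {"offset": [0.2, 0.3, 6.6], "rotation": [-0.0008, -0.0022, -0.0003]}, {"offset": [0.1, 0.4, 6.7], "rotation": [-0.0009, -0.0023, -0.0003]}, {"offset": [0.2, 0.4, 6.7], "rotation": [-0.0008, -0.0022, -0.0003]}, {"offset": [0.2, 0.3, 6.6], "rotation": [-0.0009, -0.0022, -0.0002]}]
```

Call:
apply_moves:
  motion:
    - {"offset": [0.1,0.4,6.7],"rotation": [-0.0009,-0.0022,-0.0003]}
    - {"offset": [0.2,0.3,6.7],"rotation": [-0.0009,-0.0022,-0.0003]}
    - {"offset": [0.1,0.4,6.7],"rotation": [-0.0009,-0.0022,-0.0003]}
    - {"offset": [0.2,0.4,6],"rotation": [-0.0009,-0.0022,-0.0003]}
    - {"offset": [0.2,0.3,3],"rotation": [-0.0009,-0.0022,-0.0003]}
    - {"offset": [0,0,0],"rotation": [0,0,0]}

```text
time: 18.52
tool_pos: [0.4487, -0.2356, 0.1232]
tool_rot: [3.139, 0.142, 1.637]
contact_force: [0.9, -0.6, -3.6]
opening: 0.0591
```

```bash
python3 st.py; python3 - <<'E'
from ph2 import *
s,P,R=cur(); print('H',P+R.apply(tp2),(R*tR2).as_matrix().round(4).tolist())
PB,RB,H,RH=seat(.022)
plan(PB,RB,1,piv=.047)
E
```

```text
t 18.52 q [-0.579  0.493  1.838 -0.168  0.729 -0.525] P [ 0.4487 -0.2356  0.1232] G [ 0.4493 -0.2422  0.0767] op 0.0591 F [ 0.9 -0.6 -3.6]
x [-0.066  0.988 -0.141] y [0.998 0.067 0.002] z [ 0.012 -0.141 -0.99 ]
H [ 0.44922786 -0.24101429  0.07501167] [[0.9978, 0.0668, 0.0027], [0.0669, -0.9978, -0.0023], [0.0025, 0.0025, -1.0]]
maxmm 4.0 maxdeg 0.21
[{"offset": [0.7, -0.8, 3.9], "rotation": [0.0026, 0.0025, 0.0002]}]
```

Call:
apply_moves:
  motion:
    - {"offset": [0.4,-0.5,2],"rotation": [0.0013,0.0012,0]}
    - {"offset": [0.3,-0.4,1.5],"rotation": [0.0013,0.0012,0]}
    - {"offset": [0,0,0],"rotation": [0,0,0]}

```text
time: 18.77
tool_pos: [0.4477, -0.2354, 0.1189]
tool_rot: [-3.141, 0.139, 1.637]
contact_force: [0.1, 0.5, -2.7]
opening: 0.059
```

```bash
python3 st.py; python3 - <<'E'
from ph2 import *
s,P,R=cur(); H=P+R.apply(tp2);RH=R*tR2;print('H',H,RH.as_matrix().round(4).tolist())
sc=read_camera('scene');save(sc,'sc17');tt=read_camera('top');save(tt,'top17')
pp=hspts(H,RH,fins=True)[:5]
a=over(tt,pp,(335,190,375,235),9,'x1');b=over(sc,pp,(275,268,335,340),8,'x2')
h=max(a.shape[0],b.shape[0]);Q=lambda i:cv2.copyMakeBorder(i,0,h-i.shape[0],0,0,0)
b0=over(sc,[],(275,268,335,340),8,'vb17')
cv2.imwrite('pics/v17.png',cv2.resize(np.hstack([Q(a),Q(b)]),None,fx=.9,fy=.9))
PB,RB,H,RH=seat(.010)
plan(PB,RB,4,piv=.047)
E
```

```text
t 18.77 q [-0.58   0.501  1.842 -0.168  0.723 -0.524] P [ 0.4477 -0.2354  0.1189] G [ 0.4481 -0.2419  0.0723] op 0.059 F [ 0.1  0.5 -2.7]
x [-0.066  0.988 -0.138] y [ 0.998  0.066 -0.001] z [ 0.008 -0.138 -0.99 ]
H [ 0.44800907 -0.2407583   0.07070716] [[0.9978, 0.0665, -0.001], [0.0665, -0.9978, 0.0005], [-0.0009, -0.0005, -1.0]]
maxmm 3.0 maxdeg 0.01
[{"offset": [0.4, 0.0, 3.0], "rotation": [-0.0001, -0.0, 0.0001]}, {"offset": [0.5, 0.0, 2.9], "rotation": [-0.0001, -0.0001, 0.0001]}, {"offset": [0.4, 0.1, 3.0], "rotation": [-0.0001, -0.0, 0.0]}, {"offset": [0.4, -0.0, 3.0], "rotation": [-0.0001, -0.0, 0.0001]}]
```

View pics/v17.png

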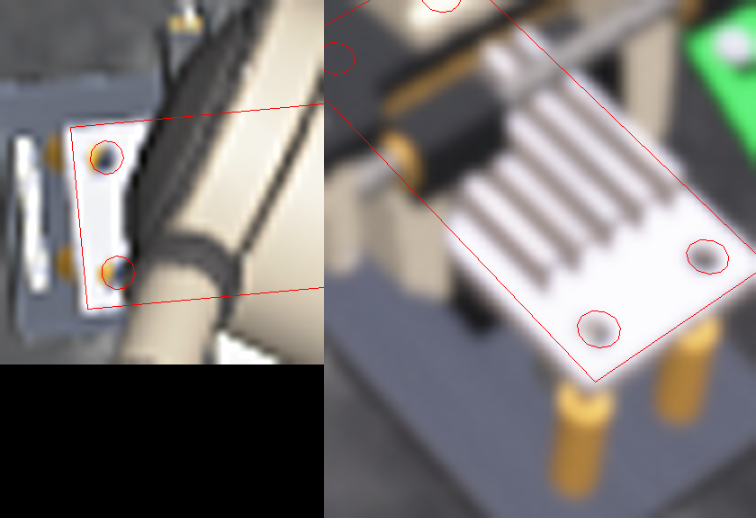

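View pics/vb17.png

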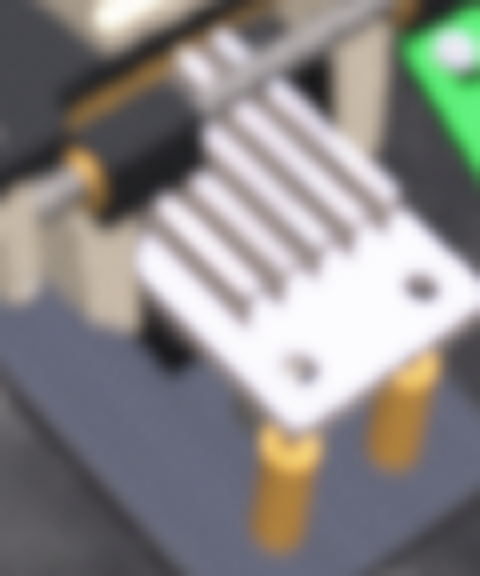

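Call:
apply_moves:
  motion:
    - {"offset": [0.4,0,3],"rotation": [0,0,0]}
    - {"offset": [0.4,0,3],"rotation": [0,0,0]}
    - {"offset": [0.4,0,3],"rotation": [0,0,0]}
    - {"offset": [0.3,0,2],"rotation": [0,0,0]}
    - {"offset": [0,0,0],"rotation": [0,0,0]}

```text
time: 19.28
tool_pos: [0.4482, -0.2358, 0.1077]
tool_rot: [3.141, 0.14, 1.637]
contact_force: [-0.4, 0.2, -3.0]
opening: 0.0592
```

```bash
python3 st.py; python3 - <<'E'
from ph2 import *
s,P,R=cur(); H=P+R.apply(tp2);RH=R*tR2;print('H',H,RH.as_matrix().round(4).tolist())
sc=read_camera('scene');save(sc,'sc18');tt=read_camera('top');save(tt,'top18')
a=over(tt,[],(335,190,375,235),9,'x1')
b=over(sc,[],(275,268,335,340),8,'vb18')
h=max(a.shape[0],b.shape[0]);Q=lambda i:cv2.copyMakeBorder(i,0,h-i.shape[0],0,0,0)
cv2.imwrite('pics/v18.png',cv2.resize(np.hstack([Q(a),Q(b)]),None,fx=.9,fy=.9))
PB,RB,H,RH=seat(0.002)
plan(PB,RB,3,piv=.047)
E
```

```text
t 19.28 q [-0.58   0.519  1.85  -0.174  0.694 -0.517] P [ 0.4482 -0.2358  0.1077] G [ 0.4487 -0.2423  0.0612] op 0.0592 F [-0.4  0.2 -3. ]
x [-0.066  0.988 -0.14 ] y [0.998 0.067 0.001] z [ 0.01  -0.139 -0.99 ]
H [ 0.44864474 -0.24116569  0.059533  ] [[0.9978, 0.0665, 0.0011], [0.0665, -0.9978, -0.0009], [0.0011, 0.001, -1.0]]
maxmm 3.0 maxdeg 0.04
[{"offset": [0.6, -0.1, 2.9], "rotation": [0.0005, 0.0004, 0.0]}, {"offset": [0.5, -0.2, 2.9], "rotation": [0.0004, 0.0004, 0.0]}, {"offset": [0.6, -0.1, 2.9], "rotation": [0.0005, 0.0004, 0.0]}]
```

View pics/v18.png

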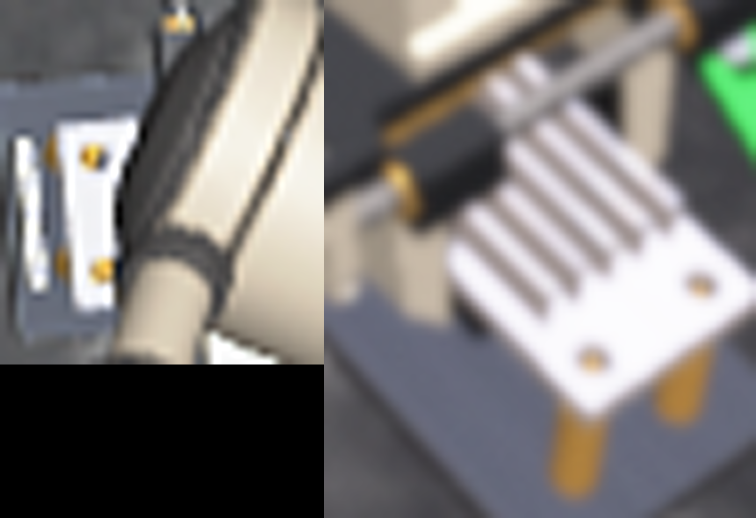

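Call:
apply_moves:
  motion:
    - {"offset": [0.5,-0.1,2.9],"rotation": [0.0004,0.0004,0]}
    - {"offset": [0.5,-0.1,2.9],"rotation": [0.0004,0.0004,0]}
    - {"offset": [0.5,-0.1,2.5],"rotation": [0.0004,0.0004,0]}
    - {"offset": [0.1,0,1],"rotation": [0,0,0]}
    - {"offset": [0,0,0],"rotation": [0,0,0]}

```text
time: 19.8
tool_pos: [0.4484, -0.2358, 0.0981]
tool_rot: [3.14, 0.14, 1.637]
contact_force: [-0.4, 0.2, -0.7]
opening: 0.0593
```

```bash
python3 st.py; python3 - <<'E'
from ph2 import *
s,P,R=cur(); H=P+R.apply(tp2);RH=R*tR2;print('H',H,RH.as_matrix().round(4).tolist())
E
```

```text
t 19.8 q [-0.58   0.536  1.857 -0.179  0.671 -0.51 ] P [ 0.4484 -0.2358  0.0981] G [ 0.4489 -0.2424  0.0516] op 0.0593 F [-0.4  0.2 -0.7]
x [-0.066  0.988 -0.139] y [0.998 0.066 0.001] z [ 0.01  -0.139 -0.99 ]
H [ 0.44883197 -0.24119775  0.04995643] [[0.9978, 0.0664, 0.0011], [0.0664, -0.9978, -0.0006], [0.0011, 0.0007, -1.0]]
```

Contact is starting at H z ≈ 0.050 (seated 0.049). A little further.

Call:
apply_moves:
  motion:
    - {"offset": [0.2,0,1.5],"rotation": [0,0,0]}
    - {"offset": [0.2,0,1.5],"rotation": [0,0,0]}
    - {"offset": [0.2,0,1.5],"rotation": [0,0,0]}

```text
time: 20.05
tool_pos: [0.4485, -0.2358, 0.0979]
tool_rot: [3.14, 0.142, 1.637]
contact_force: [-4.3, 4.5, 13.7]
opening: 0.0591
```

```bash
python3 st.py; python3 - <<'E'
from ph2 import *
s,P,R=cur(); H=P+R.apply(tp2);RH=R*tR2;print('H',H,RH.as_matrix().round(4).tolist(),observe()['torque'])
E
```

```text
t 20.05 q [-0.579  0.537  1.858 -0.182  0.668 -0.507] P [ 0.4485 -0.2358  0.0979] G [ 0.449  -0.2425  0.0513] op 0.0591 F [-4.3  4.5 13.7]
x [-0.066  0.988 -0.142] y [0.998 0.067 0.002] z [ 0.011 -0.141 -0.99 ]
H [ 0.44891616 -0.24129205  0.04968228] [[0.9978, 0.0666, 0.0017], [0.0666, -0.9978, -0.0028], [0.0015, 0.0029, -1.0]] [ 0.50704806  1.1184884  -0.21555992]
```

Call:
apply_moves:
  motion:
    - {"offset": [0,0,0],"rotation": [0,0,0]}
    - {"offset": [0,0,0],"rotation": [0,0,0]}
    - {"offset": [0,0,0],"rotation": [0,0,0]}
    - {"offset": [0,0,0],"rotation": [0,0,0]}
  grip: 0.12

```text
time: 20.38
tool_pos: [0.4496, -0.2365, 0.1]
tool_rot: [3.136, 0.145, 1.637]
contact_force: [0.1, 0.3, -0.4]
opening: 0.079
```

Call:
apply_moves:
  motion:
    - {"offset": [0,0,-8],"rotation": [0,0,0]}
    - {"offset": [0,0,-12],"rotation": [0,0,0]}
    - {"offset": [0,0,-16],"rotation": [0,0,0]}
    - {"offset": [0,0,-25],"rotation": [0,0,0]}
    - {"offset": [0,0,-30],"rotation": [0,0,0]}
    - {"offset": [0,0,-30],"rotation": [0,0,0]}
    - {"offset": [0,0,-30],"rotation": [0,0,0]}
    - {"offset": [20,0,-25],"rotation": [0,0,0]}
    - {"offset": [30,0,-10],"rotation": [0,0,0]}
    - {"offset": [35,0,0],"rotation": [0,0,0]}
    - {"offset": [35,0,0],"rotation": [0,0,0]}
    - {"offset": [35,0,0],"rotation": [0,0,0]}

```text
time: 21.38
tool_pos: [0.4377, -0.0556, 0.2767]
tool_rot: [3.127, 0.147, 1.626]
contact_force: [0.7, 0.0, 0.1]
opening: 0.0808
```

Call:
apply_moves:
  motion:
    - {"offset": [35,0,0],"rotation": [0,0,0]}
    - {"offset": [35,0,0],"rotation": [0,0,0]}
    - {"offset": [35,0,0],"rotation": [0,0,0]}
    - {"offset": [35,0,0],"rotation": [0,0,0]}
    - {"offset": [20,0,0],"rotation": [0,0,0]}
    - {"offset": [0,0,0],"rotation": [0,0,0]}

```text
time: 21.88
tool_pos: [0.4256, 0.115, 0.2555]
tool_rot: [3.122, 0.145, 1.629]
contact_force: [0.1, -0.3, 0.2]
opening: 0.0806
```

```bash
python3 st.py; python3 - <<'E'
from ph2 import *
sc=read_camera('scene');save(sc,'sc20');tt=read_camera('top');save(tt,'top20')
for p in (sc,tt): print([(np.round(d['location'],3).tolist(),round(d['score'],2)) for d in tip_of('heatsink_plate',p)])
PB,RB,H,RH=seat(0)
pp=hspts(H,RH,fins=True)[:5]
a=over(tt,[],(330,180,400,240),6,'x1');b=over(sc,[],(258,255,343,345),6,'x2')
a1=over(tt,pp,(330,180,400,240),6,'x1')
cv2.imwrite('pics/v20.png',np.hstack([cv2.resize(np.vstack([a,a1]),(315,540)),cv2.resize(b,(480,508)) if 0 else cv2.copyMakeBorder(cv2.resize(b,(480,508)),0,32,0,0,0)]))
E
```

```text
t 21.88 q [ 0.174  0.236  1.793 -0.163  1.115  0.186] P [0.4256 0.115  0.2555] G [0.427  0.1083 0.209 ] op 0.0806 F [ 0.1 -0.3  0.2]
x [-0.058  0.988 -0.144] y [0.998 0.061 0.02 ] z [ 0.028 -0.143 -0.989]
[([0.446, -0.242, 0.05], 0.96)]
[([0.448, -0.242, 0.047], 0.71)]
```

View pics/v20.png

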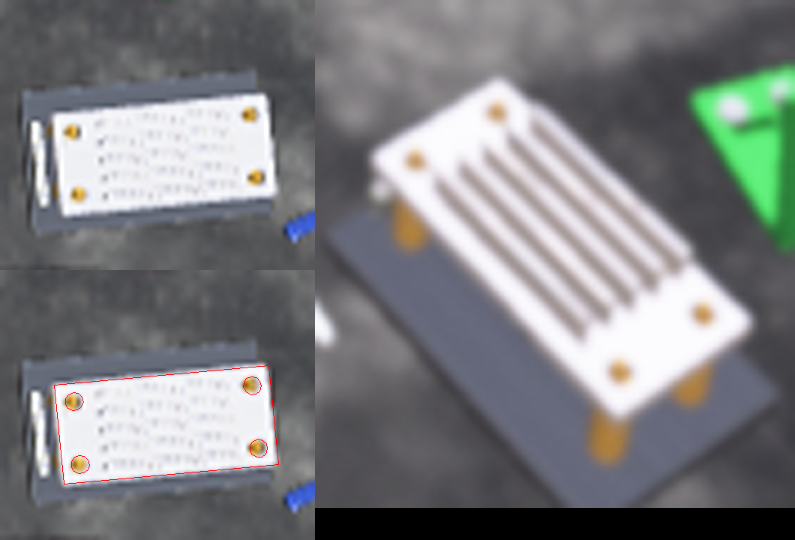

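View pics/sc20.png

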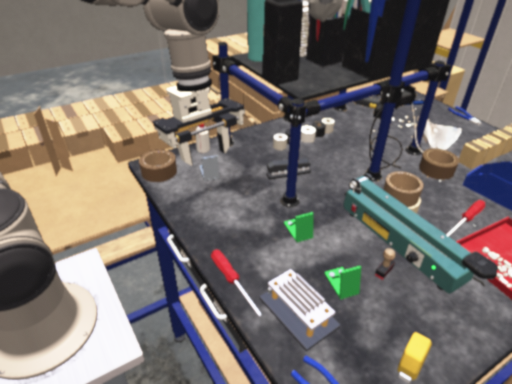

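```bash
python3 - <<'E'
from ph2 import *
sc=dict(cal['scene']);sc['img']=cv2.cvtColor(cv2.imread('pics/sc20.png'),cv2.COLOR_BGR2RGB)
ims=[]
for u in (0,.004):
    PB,RB,H,RH=seat(u); ims.append(over(sc,hspts(H,RH,fins=True),(260,262,340,342),5,'x'))
cv2.imwrite('pics/v21.png',np.hstack(ims))
E
```

```text
(no output)
```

View pics/v21.png

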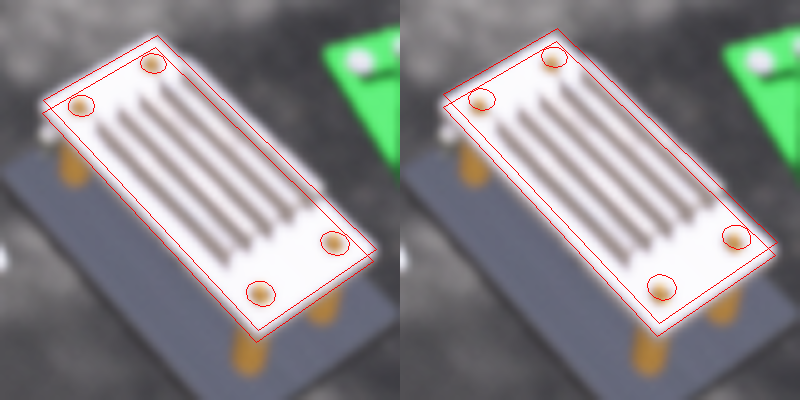

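The outline for the seated height fits on all sides, and the one drawn 4 mm higher does not. The heat sink is level and fully down, so I am handing in.

```bash
python3 -c "
from h import *
print(hand_in())"
```

```text
the job is handed in; nothing more can be done
None
```

The heat sink is seated fins up on all four posts of the power chassis, and I handed the job in at about 22 s of the 59 s allowed.

**What I did:**
- I gripped the heat sink near one end and tipped it up against the grey back-stop.
- I let go and backed off. Pictures from about 3 s later showed it still standing there by itself.
- I took hold of it again from the fin side, finished turning it over, lowered it over the four pins, let go and moved clear.

**Last checks:**
- **Seating:** in both views a pin shows in each of the four holes. The outline drawn for the seated height fits the scene picture on all sides, and one drawn 4 mm higher does not.
- **Position:** the trained networks put the slab's centre at z = 47 and 50 mm, where 49 mm is seated. While I was still holding it, contact stopped it at about 49.7 mm by the arm's reading.
- **Bystanders:** the screwdriver, stamp and tape look unmoved, by eye in the last scene picture. The arm was touching nothing.

**What disagreed:**
- The two cameras differ by about 1.5 mm on where the chassis is. I used the middle value, and the pins went in without side force.
- On the way to the back-stop the arm came down lower than planned, and the heat sink's foot pressed on the bench with about 19 N. It did not slip in the grip, and I lifted it and corrected before standing it up.
- Earlier, the gripper touched down at the first pick-up with about 11 N.

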